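# Hold the rocking battery chute on its index and let it down to the bin

## Robot

A 6-joint arm with a two-finger parallel gripper is mounted at the origin on the work surface. World frame = base frame: x ahead of the robot, y to its left, z up, the work surface at z = 0. Lengths are in m, angles in rad, forces in N, time in s.
With the tool pointing down it reaches from about 0.3 to 0.95 m from the base axis. Payload 3.1 kg.
Tool frame: the origin (TCP) lies midway between the tips of the shut fingers; the grasp point (between the pads) lies 19 mm behind it (grip_depth is the distance from the TCP to the grasp point, in m); z points along the fingers, y is the line along which they close (so a half turn about z gives the same grasp; the last joint's range is limited). The gripper opens to 85 mm and grips with 20 to 120 N. Pads are 22 mm wide; open, the fingers measure 114 mm over their backs; the gripper's body (76 mm by 85 mm) begins 54 mm behind the grasp point. The pads swing forward as they close: fully open they stand 13 mm farther back than shut.
Start: joints at [1.07, 0.308, 1.634, -0, 1.2, -0.07], TCP at [0.261, 0.568, 0.231] pointing down, gripper open.
Joint ranges: [-3.06, 3.06], [-0.79, 1.96], [0.05, 2.63], [-1.19, 4.34], [0.05, 2.64], [-2.94, 2.94]. Speed limits (rad/s): [2.79, 2.79, 3.14, 3.14, 3.14, 3.14].

## Interface

Orientations are given as a rotation vector (axis times angle).
In Python, from workcell import observe, grab_frame, hand_in, grip_depth gives the robot as it stands.
- The arm moves only by the tool servo_tool, never from a script. Its argument "plan" is a list of rows, each an object of numbers: "tx", "ty", "tz": the shift along the world's x, y, z in units of 30 mm (1.0 is 30 mm); "ax", "ay", "az": the turn, a rotation vector about the world's x, y, z in degrees; "claw": the opening, from 0 (shut) to 1 (fully open). In form: [{"tx": .., "ty": .., "tz": .., "ax": .., "ay": .., "az": .., "claw": ..}, ...]. A call has 1 to 20 rows; each row is the pose to reach, as a shift and turn from the pose commanded when the call began; what a row does not reach only later rows make up. A row lasts 1/12 s, in which the tool goes at most 41.7 mm and 7.16 degrees, less where a joint would pass 70% of its speed; a pose out of reach is approached as far as the arm can. A call with a gripper value outside its range is refused whole. The fingers move at their own pace and stop on an object; "grip_force" is the grip in N (left out, the last holds). Time passes only in rows, so rows that repeat a pose let the fingers close. It gives the time, the measured TCP pose, the force, the opening and the grip force at its end, in the units of the state.
- observe(): the state, without advancing time (a new reading comes with each control period).
- grab_frame(name): name is "scene" or "top"; returns a dict with "frame" (400x640x3 uint8, blue, green, red), "z_map" (400x640 float32, m along the optical axis (not along the pixel's ray), 0 where there is no reading), "fx", "fy", "cx", "cy" (pixels), "dist" ([k1, k2, p1, p2, k3] as OpenCV has them; the pictures are not rectified), "world_to_cam" (4x4, takes a point from world to camera coordinates). Camera axes: x right, y up, looking along -z (the intrinsics and any distortion apply to the point x, -y, -z); pixel columns grow to the right and rows downward; lengths in m; the calibration is good to about 2 mm. A picture is of the moment at which its call begins.
- hand_in(): hands the job in; it is judged then, once.
The state is a dict: "clock": time; "q": joint angles; "joint_velocities": joint speeds; "joint_torque": joint torques, N m; "tool_pos": TCP position; "ee_rot": TCP orientation; "force": force on the tool from outside, world axes, zero at the start; "ft_torque": the same for the moment, N m; "opening": finger opening in m; "grasp_force": force on a finger pad.
Only numpy, scipy, OpenCV 4.12 (cv2) and the standard library are available. Lean on these libraries where they do the work, as an engineer would, in place of code of your own. Each camera call takes 0.05 s, during which the arm holds its last target. There are 200 camera calls.

## Task

Take the spent-battery rocking chute by the bar on its sprung handle, bring it off its stop and keep its pointer under the index clip, within the clip's width, for at least six seconds without a break so that the load reading can be taken. Then let the chute down gently onto the stop on the bin side and let go of the handle. Work only by the handle without touching the chute itself or what is fixed to it, never let the chute slam onto either stop, and leave the index clip and the small parts lying around where they are.

Things in the scene. Friction and masses are not known exactly. Their poses are not given: they have to be found in the camera images.
- stand: Fixed grey stand: base plate 260 x 400 x 12 mm, level axle 160 mm above the table along the stand's x, stop posts, steel bin (160 x 160 x 65 mm) 340 mm off at +y. Origin on the table under the axle's middle; x along the axle away from the robot, y along the chute to the bin, z up. Handle at -x, pointer and index rail (12 mm thick, 335 mm high, at x = 104 mm on two posts at y = +-100 mm) at +x.
- chute (a joint): Tilt of the chute about the axle, rad: 0 level, positive = bin end (+y) down, pointer leaning to +y. Stops at -0.32 (start) and +0.32 (bin side). Top-heavy: gravity tips it away from level with nominally 0.33 N m/rad; inertia about the axle 0.096 kg m2, damping 0.008 N m s/rad, dry friction 0.001 N m. It does not stay put or stop swinging by itself. Under the clip, tilt = asin(index / 0.15).
- handle (a joint): Handle angle to the chute, rad, same sense; 0 = spring relaxed (free on a stop it sags 0.1 outwards), range +-1.1. Lean from vertical p = chute + handle. A hub spring (0.20 N m/rad, damping 0.010) drives the chute (tilt t) with 0.20 (p - t) N m, less than gravity's tipping: no fixed handle position keeps it still. Holding tilt t needs p of about -0.65 t (-0.5 t to -1.2 t).
- grip (a point): Middle of the handle's grip bar: black plastic round bar, 20 mm diameter, 56 mm long, along the stand's x, on a thin steel arm (handle 0.06 kg). In the stand's frame x = -0.13, y = 0.13 sin(p), z = 0.16 + 0.13 cos(p), p = lean as under handle. Gripped from above with the fingers closing along the stand's y; the bar may turn between the fingers; 5 to 10 N of grip is plenty.
- pointer_tip (a point): Tip of the chute's steel pointer, a flat upright strip 14 mm wide at the stand's x = 88 mm, tip 150 mm from the axle: in the stand's frame its y is 0.15 sin(chute).
- index (a joint): Position in m of the black index clip (22 x 34 x 26 mm, 34 mm along y) along its rail: y of the clip's middle in the stand's frame. It stays put; do not move it.
- index_mark (a point): Point 25 mm under the middle of the index clip, at about the height of the upright pointer's tip.
- cap: Bystander: blue plastic battery cap, 40 mm diameter, 30 mm high, origin under its centre.
- mic: Bystander: silver mic capsule, 46 mm diameter, 62 mm high, origin under its centre.
- grommet: Bystander: black rubber grommet ring, 52 mm outer diameter, 14 mm high, origin under its centre.
- magazine_mid (a point): Centre of the closed grey battery magazine (60 x 100 x 90 mm, black lid, nominally 0.45 kg) fixed over the middle of the trough, 82 mm above the axle at level. It makes the chute top-heavy. The chute with its load is nominally 2.85 kg; its true mass (with inertia and gravity's tipping) is 10% less to 30% more. Not to be touched.
- bin_end (a point): Middle of the bin end of the aluminium trough (480 x 70 x 30 mm along y, x, z, on the axle), 240 mm from the axle. Four dark steel weight blocks (30 x 50 x 40 mm, 0.45 kg each) are clamped to the trough's sides at y = +-215 mm. The chute is not to be touched.

How it is judged:
By the outcome, as a careful person would: the job done as asked, in the order asked, and still so for the second after the job is handed in, with the robot touching nothing.
It also fails if it takes over 54 s, if anything falls off the work surface, if the arm or the gripper's body presses on something with over 40 N, if the wrist force passes 120 N, or if a joint passes its speed limit or range.

## Working session

There is one attempt and no reset: what is moved stays moved. The work goes in short steps, Python scripts to look and compute and a tool call to move; the robot and the scene stay as the last step left them, time stands still between calls to the robot, and variables do not carry over. Pictures are saved under pics/ and viewed, at most 10 in all, crops included, and the job is handed in when it is done.

Besides the shell and the picture viewer there is one more tool, called after ">>>" by a JSON object that holds its "name" and its "arguments". servo_tool: Moves the arm, as the interface text tells. Its arguments: {"type":"object","properties":{"plan":{"type":"array"},"grip_force":{"type":"number"}},"required":["plan"]}

```bash
ls; mkdir -p pics
python3 - <<'E'
from workcell import *
import cv2,numpy as np
s=observe(); print({k:np.round(v,3) for k,v in s.items()}, grip_depth)
for n in("scene","top"):
    f=grab_frame(n); cv2.imwrite(f"pics/{n}0.png",f["frame"]); np.savez(f"{n}0.npz",**f)
    print(n,f["fx"],f["fy"],f["cx"],f["cy"],f["dist"],np.round(f["world_to_cam"],4))
E
```

```text
pics
{'clock': np.float64(0.0), 'q': array([ 1.07 ,  0.309,  1.635,  0.   ,  1.2  , -0.07 ]), 'joint_velocities': array([-0.002,  0.001,  0.002,  0.001,  0.   , -0.   ]), 'joint_torque': array([-1.0000e-03, -4.1524e+01, -2.7667e+01,  0.0000e+00,  1.0000e-02,
        0.0000e+00]), 'tool_pos': array([0.261, 0.567, 0.23 ]), 'ee_rot': array([-0.671, -3.068,  0.004]), 'force': array([ 0.049, -0.357,  0.422]), 'ft_torque': array([ 0.015, -0.023, -0.041]), 'grasp_force': np.float64(0.0), 'opening': np.float64(0.086)} 0.0187
scene 416.25863536735267 416.25863536735267 317.251867309401 198.8125238919349 [-0.05671726  0.          0.          0.          0.        ] [[-0.8231  0.5678  0.0109  0.4858]
 [-0.3913 -0.581   0.7137  0.1112]
 [ 0.4115  0.5832  0.7004 -1.3532]
 [ 0.      0.      0.      1.    ]]
top 488.1585499564451 488.1585499564451 316.7567986440391 199.89070912791902 [-0.0970469  0.         0.         0.         0.       ] [[ 0.0019 -1.      0.0066  0.0262]
 [ 0.9757  0.0033  0.219  -0.6593]
 [-0.219   0.006   0.9757 -1.1522]
 [ 0.      0.      0.      1.    ]]
```

View pics/scene0.png

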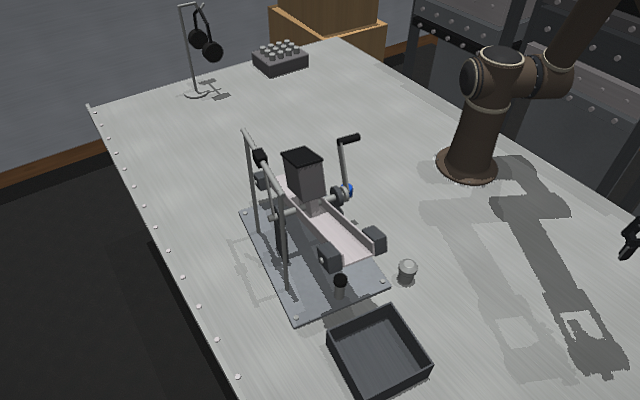

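View pics/top0.png

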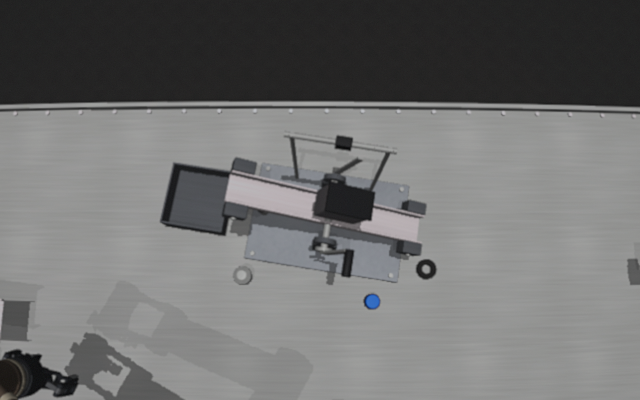

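```bash
cat > h.py <<'E'
import numpy as np,cv2
def cloud(f):
    K=np.array([[f["fx"],0,f["cx"]],[0,f["fy"],f["cy"]],[0,0,1]],float)
    v,u=np.mgrid[0:400,0:640]
    n=cv2.undistortPoints(np.stack([u,v],-1).reshape(-1,1,2).astype(np.float64),K,np.array(f["dist"],float)).reshape(400,640,2)
    z=f["z_map"]; T=f["world_to_cam"]
    P=np.stack([n[...,0]*z,-n[...,1]*z,-z],-1)-T[:3,3]
    P=P@T[:3,:3]; P[z==0]=np.nan
    return P
def ray(f,uv,h):
    "world points of pixels uv on the plane z=h"
    K=np.array([[f["fx"],0,f["cx"]],[0,f["fy"],f["cy"]],[0,0,1]],float)
    n=cv2.undistortPoints(np.array(uv,float).reshape(-1,1,2),K,np.array(f["dist"],float)).reshape(-1,2)
    T=f["world_to_cam"]; d=np.c_[n[:,0],-n[:,1],-np.ones(len(n))]@T[:3,:3]; c=-T[:3,:3].T@T[:3,3]
    return c+d*((h-c[2])/d[:,2])[:,None]
def proj(f,P):
    T=f["world_to_cam"]; p=np.atleast_2d(P)@T[:3,:3].T+T[:3,3]
    K=np.array([[f["fx"],0,f["cx"]],[0,f["fy"],f["cy"]],[0,0,1]],float)
    return cv2.projectPoints(p*[1,-1,-1],np.zeros(3),np.zeros(3),K,np.array(f["dist"],float))[0].reshape(-1,2)
E
python3 - <<'E'
from h import *
f=dict(np.load("top0.npz")); g=dict(np.load("scene0.npz"))
P=cloud(f);Q=cloud(g)
z=P[...,2]; print("table z",np.nanmedian(z[300:390,350:600]))
m=(abs(z-.012)<.005); roi=np.zeros_like(m); roi[150:295,225:430]=1
m=cv2.morphologyEx((m&roi).astype(np.uint8),cv2.MORPH_OPEN,np.ones((3,3)))
r=cv2.minAreaRect(P[m>0][:,:2].astype(np.float32)); print("plate",r,cv2.boxPoints(r))
# rail: height .31-.345
m=(z>.322)&(z<.345)&roi_ if False else (z>.322)&(z<.345); v,u=np.where(m[100:200,270:410]);pts=P[100:200,270:410][m[100:200,270:410]]
print("rail",len(pts),pts[:,2].mean()); 
c,d=pts[:,:2].mean(0),np.linalg.svd(pts[:,:2]-pts[:,:2].mean(0))[2][0]; t=(pts[:,:2]-c)@d; print(c,d,t.min(),t.max())
dark=(f["frame"].max(2)<45)
for name,(a,b,cc,dd) in dict(clip=(130,155,330,358),grip=(245,282,335,362)).items():
    mm=np.zeros_like(dark);mm[a:b,cc:dd]=dark[a:b,cc:dd]; n,l,st,ce=cv2.connectedComponentsWithStats(mm.astype(np.uint8))
    i=1+st[1:,4].argmax(); p=P[l==i]; print(name,st[i],ce[i],np.nanmedian(p,0),np.nanpercentile(p,[3,97],0))
E
```

```text
table z -0.001269451976081645
plate ((0.6118003726005554, -0.03851264715194702), (0.477998822927475, 0.25995194911956787), 80.98929595947266) [[ 0.44599658 -0.25420588]
 [ 0.7027405  -0.2949193 ]
 [ 0.77760416  0.17718059]
 [ 0.52086025  0.21789402]]
rail 636 0.3379023101315674
[ 0.71755709 -0.01812195] [0.15933702 0.98722425] -0.1137722029041684 0.11577362840616698
clip [336 137  16  13 164] [343.31707317 142.76219512] [ 0.7141817  -0.02270083  0.34596801] [[ 0.70746268 -0.03654946  0.32999961]
 [ 0.72583937 -0.01030737  0.3496366 ]]
grip [342 250  11  27 187] [347.21925134 262.21925134] [ 0.48389355 -0.03210173  0.28641681] [[ 0.45783278 -0.04094323  0.28219306]
 [ 0.50591928 -0.02364434  0.29020364]]
```

```bash
cat >> h.py <<'E'
A=-0.160; O=np.array([0.613,-0.002,0.])
def setpose(o,a):
    global O,A; O=np.array(o);A=a
def S(P):
    c,s=np.cos(A),np.sin(A); return (P-O)@np.array([[c,-s,0],[s,c,0],[0,0,1]])
def tilt(f,win=.03):
    "slope of the trough: floor points along the chute, robust line"
    q=S(cloud(f)).reshape(-1,3); ok=(abs(q[:,0])<.02)&(abs(q[:,1])>.075)&(abs(q[:,1])<.225)&(q[:,2]>.05)&(q[:,2]<.27)
    q=q[ok]
    if len(q)<30: return None,len(q)
    best=None
    for t in np.linspace(-.4,.4,81):           # rough slope by inlier count, then line fit
        r=q[:,2]+np.tan(t)*q[:,1]; h,e=np.histogram(r,bins=np.arange(.1,.24,.006)); k=h.argmax()
        if best is None or h[k]>best[0]: best=(h[k],t,e[k]+.003)
    k=(abs(q[:,2]+np.tan(best[1])*q[:,1]-best[2])<.008)
    for _ in range(4):
        c=np.polyfit(q[k,1],q[k,2],1); k=abs(q[:,2]-np.polyval(c,q[:,1]))<.006
    return -np.arctan(c[0]),int(k.sum())
E
python3 - <<'E'
import h;from h import *
f=dict(np.load("top0.npz")); g=dict(np.load("scene0.npz"))
P=cloud(f);z=P[...,2]
m=(abs(z-.011)<.004); q=S(P)
m&=(abs(q[...,0])<.16)&(abs(q[...,1])<.22)
m=cv2.morphologyEx(m.astype(np.uint8),cv2.MORPH_OPEN,np.ones((3,3)))
r=cv2.minAreaRect(P[m>0][:,:2].astype(np.float32)); print("plate",r)
q=S(P); sel=(abs(q[...,0]-.104)<.03)&(z>.32)&(z<.36); 
gray=f["frame"].max(2); d=gray<45
rl=q[sel&~d]; cl=q[sel&d]; print("rail x",rl[:,0].mean(),"y",rl[:,1].min(),rl[:,1].max(),"z",rl[:,2].mean())
print("rail slope",np.polyfit(rl[:,1],rl[:,0],1)); print("clip",cl.mean(0),cl.min(0),cl.max(0),len(cl))
# clip by ray casting on its top
b=np.zeros_like(d);b[130:156,330:358]=d[130:156,330:358];cn=max(cv2.findContours(b.astype(np.uint8),0,1)[0],key=cv2.contourArea)
print("clip ray",S(ray(f,cv2.minAreaRect(cn)[0],.341)),cv2.minAreaRect(cn))
b[:]=0;b[245:282,335:362]=d[245:282,335:362];cn=max(cv2.findContours(b.astype(np.uint8),0,1)[0],key=cv2.contourArea)
print("grip ray",S(ray(f,cv2.minAreaRect(cn)[0],.284)),ray(f,cv2.minAreaRect(cn)[0],.284),cv2.minAreaRect(cn))
print("tilt",tilt(f),tilt(g))
Q=cloud(g);qs=S(Q);ds=g["frame"].max(2)<45; k=(abs(qs[...,0]-.104)<.03)&(abs(qs[...,1])<.13)&(qs[...,2]>.315)&(qs[...,2]<.365)
print("scene rail",qs[k&~ds].mean(0),qs[k&~ds].min(0),qs[k&~ds].max(0),"clip",qs[k&ds].mean(0),qs[k&ds].min(0),qs[k&ds].max(0))
for n,(u,v) in dict(cap=(372,301),mic=(243,275),grom=(426,269)).items(): print(n,ray(f,(u,v),.02),S(ray(f,(u,v),.02)))
c=cv2.resize(f["frame"][110:300,215:440],None,fx=3,fy=3);c2=cv2.resize(g["frame"][120:310,225:405],None,fx=3,fy=3)
cv2.imwrite("pics/c2.png",c2)
E
```

```text
plate ((0.6178455352783203, -0.0007536113262176514), (0.4011739492416382, 0.2598859965801239), 80.95465087890625)
rail x 0.10648311018035139 y -0.11303031895989306 0.11651539331888178 z 0.3382164761264422
rail slope [-0.00068698  0.10648379]
clip [ 0.10456166 -0.00463744  0.34419703] [ 0.09711335 -0.01922713  0.32638603] [0.11616879 0.00965144 0.35142672] 164
clip ray [[ 0.10562884 -0.00476952  0.341     ]] ((343.3648681640625, 142.81080627441406), (14.467110633850098, 11.343530654907227), 9.462322235107422)
grip ray [[-0.12433248 -0.05062619  0.284     ]] [[ 0.48218991 -0.03217113  0.284     ]] ((347.1138610839844, 262.86138916015625), (8.358312606811523, 25.97047233581543), 5.710593223571777)
tilt (np.float64(-0.3193994225139201), 2032) (np.float64(-0.3192065173584878), 979)
scene rail [0.10887468 0.02142279 0.33860189] [ 0.09683149 -0.11459748  0.31526807] [0.11929191 0.11805935 0.35047971] clip [0.11158009 0.00101046 0.34338165] [ 0.09963943 -0.02084295  0.32408187] [0.11913452 0.01803261 0.35041661]
cap [[ 0.41054933 -0.11211588  0.02      ]] [[-0.18232136 -0.14096348  0.02      ]]
mic [[0.47483217 0.21471748 0.02      ]] [[-0.17093009  0.19193676  0.02      ]]
grom [[ 0.49071657 -0.25256612  0.02      ]] [[-0.0808018  -0.26684769  0.02      ]]
```

View pics/c2.png

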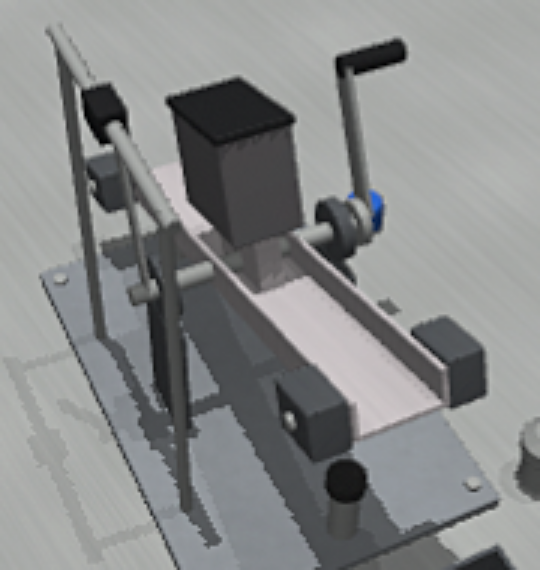

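>>> {"name": "servo_tool", "arguments": {"plan": [{"tx": 0.07,"ty": -0.2,"tz": 0.1,"ax": 0,"ay": 0,"az": 0.2,"claw": 1},{"tx": 0.22,"ty": -0.6,"tz": 0.3,"ax": 0,"ay": 0,"az": 0.5,"claw": 1},{"tx": 0.44,"ty": -1.2,"tz": 0.6,"ax": 0,"ay": 0,"az": 0.9,"claw": 1},{"tx": 0.73,"ty": -2,"tz": 1,"ax": 0,"ay": 0,"az": 1.6,"claw": 1},{"tx": 1.1,"ty": -3,"tz": 1.5,"ax": 0,"ay": 0,"az": 2.3,"claw": 1},{"tx": 1.53,"ty": -4.2,"tz": 2,"ax": 0,"ay": 0,"az": 3.3,"claw": 1},{"tx": 1.97,"ty": -5.4,"tz": 2.5,"ax": 0,"ay": 0,"az": 4.2,"claw": 1},{"tx": 2.41,"ty": -6.6,"tz": 3,"ax": 0,"ay": 0,"az": 5.1,"claw": 1},{"tx": 2.85,"ty": -7.8,"tz": 3.4,"ax": 0,"ay": 0,"az": 6.1,"claw": 1},{"tx": 3.29,"ty": -9,"tz": 3.83,"ax": 0,"ay": 0,"az": 7,"claw": 1},{"tx": 3.72,"ty": -10.2,"tz": 3.83,"ax": 0,"ay": 0,"az": 8,"claw": 1},{"tx": 4.16,"ty": -11.4,"tz": 3.83,"ax": 0,"ay": 0,"az": 8.9,"claw": 1},{"tx": 4.6,"ty": -12.6,"tz": 3.83,"ax": 0,"ay": 0,"az": 9.8,"claw": 1},{"tx": 5.04,"ty": -13.8,"tz": 3.83,"ax": 0,"ay": 0,"az": 10.8,"claw": 1},{"tx": 5.48,"ty": -15,"tz": 3.83,"ax": 0,"ay": 0,"az": 11.7,"claw": 1},{"tx": 5.91,"ty": -16.2,"tz": 3.83,"ax": 0,"ay": 0,"az": 12.6,"claw": 1},{"tx": 6.35,"ty": -17.4,"tz": 3.83,"ax": 0,"ay": 0,"az": 13.6,"claw": 1},{"tx": 6.72,"ty": -18.4,"tz": 3.83,"ax": 0,"ay": 0,"az": 14.4,"claw": 1},{"tx": 7.01,"ty": -19.2,"tz": 3.83,"ax": 0,"ay": 0,"az": 15,"claw": 1},{"tx": 7.31,"ty": -20,"tz": 3.83,"ax": 0,"ay": 0,"az": 15.6,"claw": 1}]}}

```text
clock: 1.77
tool_pos: [0.4797, -0.0347, 0.3467]
ee_rot: [0.25, 3.131, -0.001]
force: [-0.2, 0.5, -0.3]
opening: 0.0856
grasp_force: 0.0
```

```bash
sed -i 's/^A=.*/A=-0.158; O=np.array([0.617,-0.0008,0.])/' h.py
python3 - <<'E'
from workcell import *
from h import *
f=grab_frame("top"); g=grab_frame("scene"); s=observe()
print(s["tool_pos"],S(s["tool_pos"]),s["force"],tilt(f),tilt(g),s["clock"])
cv2.imwrite("pics/a1.png",np.vstack([f["frame"][100:330,180:480],g["frame"][60:290,200:500]]))
d=f["frame"].max(2)<45
print(proj(f,s["tool_pos"]),proj(g,s["tool_pos"]))
E
```

```text
[ 0.48042519 -0.03594188  0.34648867] [-0.12934428 -0.0561933   0.34648867] [0.40649088 0.84565325 0.07137619] (np.float64(-0.31929918879275077), 1194) (np.float64(-0.3189534794329477), 922) 1.8667
[[351.35167687 260.7309038 ]] [[350.04295755 113.7257155 ]]
```

View pics/a1.png

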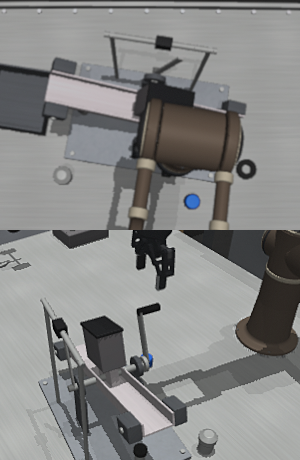

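>>> {"name": "servo_tool", "arguments": {"plan": [{"tx": -0.02,"ty": 0.03,"tz": -0.2,"claw": 1},{"tx": -0.04,"ty": 0.06,"tz": -0.6,"claw": 1},{"tx": -0.06,"ty": 0.09,"tz": -1.1,"claw": 1},{"tx": -0.08,"ty": 0.12,"tz": -1.6,"claw": 1},{"tx": -0.08,"ty": 0.12,"tz": -2.1,"claw": 1},{"tx": -0.08,"ty": 0.12,"tz": -2.5,"claw": 1},{"tx": -0.08,"ty": 0.12,"tz": -2.75,"claw": 1},{"tx": -0.08,"ty": 0.12,"tz": -2.88,"claw": 1},{"tx": -0.08,"ty": 0.12,"tz": -2.88,"claw": 1},{"tx": -0.08,"ty": 0.12,"tz": -2.88,"claw": 1}]}}

```text
invalid input
```

Run:
```python
from workcell import *
from h import *
g=grab_frame("scene"); s=observe()
print(s["tool_pos"],S(s["tool_pos"]),s["force"],s["clock"])
print(proj(g,s["tool_pos"]))
cv2.imwrite("pics/b1.png",cv2.resize(g["frame"][85:215,280:400],None,fx=4,fy=4))
```

```text
[ 0.47982211 -0.03411539  0.34636391] [-0.13022724 -0.05448445  0.34636391] [ 0.39177897 -0.71255218  0.61395892] 1.9167
[[350.75034514 114.06561238]]
```

View pics/b1.png

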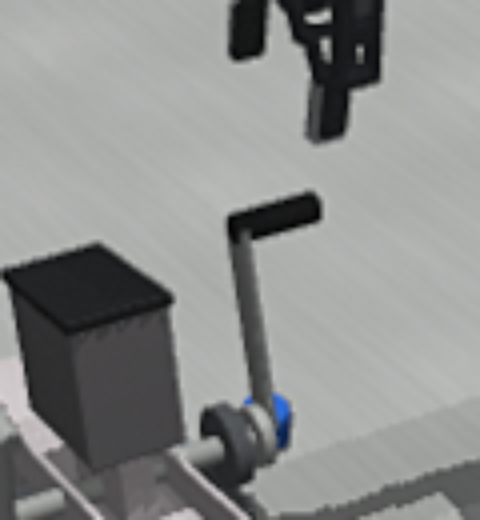

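>>> {"name": "servo_tool", "arguments": {"plan": [{"tx": -0.02,"ty": 0.03,"tz": -0.2,"ax": 0,"ay": 0,"az": 0,"claw": 1},{"tx": -0.04,"ty": 0.05,"tz": -0.6,"ax": 0,"ay": 0,"az": 0,"claw": 1},{"tx": -0.06,"ty": 0.08,"tz": -1.1,"ax": 0,"ay": 0,"az": 0,"claw": 1},{"tx": -0.06,"ty": 0.08,"tz": -1.6,"ax": 0,"ay": 0,"az": 0,"claw": 1},{"tx": -0.06,"ty": 0.08,"tz": -2.1,"ax": 0,"ay": 0,"az": 0,"claw": 1},{"tx": -0.06,"ty": 0.08,"tz": -2.5,"ax": 0,"ay": 0,"az": 0,"claw": 1},{"tx": -0.06,"ty": 0.08,"tz": -2.75,"ax": 0,"ay": 0,"az": 0,"claw": 1},{"tx": -0.06,"ty": 0.08,"tz": -2.88,"ax": 0,"ay": 0,"az": 0,"claw": 1},{"tx": -0.06,"ty": 0.08,"tz": -2.88,"ax": 0,"ay": 0,"az": 0,"claw": 1}]}}

```text
clock: 2.67
tool_pos: [0.4777, -0.0292, 0.2586]
ee_rot: [-0.247, -3.13, -0.0]
force: [-0.6, 0.1, 0.1]
opening: 0.0854
grasp_force: 0.0
```

Run:
```python
from workcell import *
from h import *
for i in range(3):
    g=grab_frame("scene"); s=observe(); print(s["tool_pos"],S(s["tool_pos"]),s["force"],s["clock"])
cv2.imwrite("pics/b2.png",cv2.resize(g["frame"][85:215,280:400],None,fx=4,fy=4))
```

```text
[ 0.47839978 -0.02939651  0.25959323] [-0.13237433 -0.05004815  0.25959323] [0.29615365 0.4693703  0.44263897] 2.7167
[ 0.47889064 -0.0295752   0.26024572] [-0.13186147 -0.05014738  0.26024572] [-0.18840607  0.22200651  0.40991525] 2.7667
[ 0.47913487 -0.029681    0.26057675] [-0.13160364 -0.05021343  0.26057675] [-0.36498037 -0.69185788  0.61995998] 2.8167
```

View pics/b2.png

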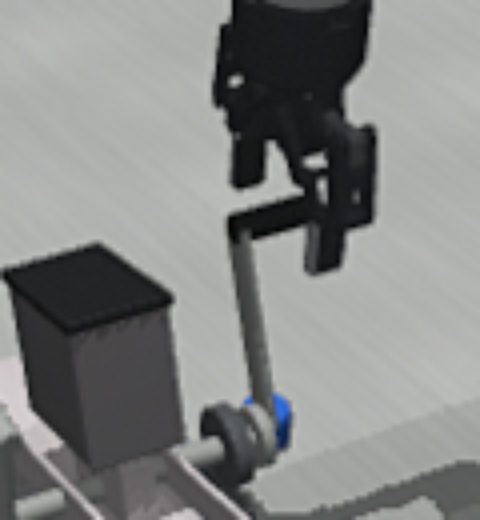

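>>> {"name": "servo_tool", "arguments": {"plan": [{"tx": 0,"ty": 0,"tz": 0,"ax": 0,"ay": 0,"az": 0,"claw": 0.4},{"tx": 0,"ty": 0,"tz": 0,"ax": 0,"ay": 0,"az": 0,"claw": 0.4},{"tx": 0,"ty": 0,"tz": 0,"ax": 0,"ay": 0,"az": 0,"claw": 0.3},{"tx": 0,"ty": 0,"tz": 0,"ax": 0,"ay": 0,"az": 0,"claw": 0.2},{"tx": 0,"ty": 0,"tz": 0,"ax": 0,"ay": 0,"az": 0,"claw": 0.15},{"tx": 0,"ty": 0,"tz": 0,"ax": 0,"ay": 0,"az": 0,"claw": 0.15},{"tx": 0,"ty": 0,"tz": 0,"ax": 0,"ay": 0,"az": 0,"claw": 0.1},{"tx": 0,"ty": 0,"tz": 0,"ax": 0,"ay": 0,"az": 0,"claw": 0.1}], "grip_force": 10}}

```text
clock: 3.48
tool_pos: [0.4786, -0.0298, 0.26]
ee_rot: [0.249, 3.132, -0.0]
force: [0.2, -0.4, 2.5]
opening: 0.0195
grasp_force: 21.1
```

Run:
```python
from workcell import *
from h import *
for i in range(2):
    g=grab_frame("scene"); s=observe(); print(s["tool_pos"],S(s["tool_pos"]),s["force"],s["clock"],s["opening"],s["grasp_force"],tilt(g))
cv2.imwrite("pics/b3.png",cv2.resize(g["frame"][85:215,280:400],None,fx=4,fy=4))
```

```text
[ 0.47857401 -0.02983471  0.2599542 ] [-0.13213333 -0.05045347  0.2599542 ] [-0.74064392 -0.41649211  1.29889071] 3.5333 0.019068168775798245 21.137304604053497 (np.float64(-0.3187884859214111), 912)
[ 0.47859526 -0.02981459  0.25995505] [-0.13211551 -0.05043026  0.25995505] [-0.74856662 -0.62046492  1.37391813] 3.5833 0.019175739812718046 21.146552860736847 (np.float64(-0.3188721972040866), 924)
```

View pics/b3.png

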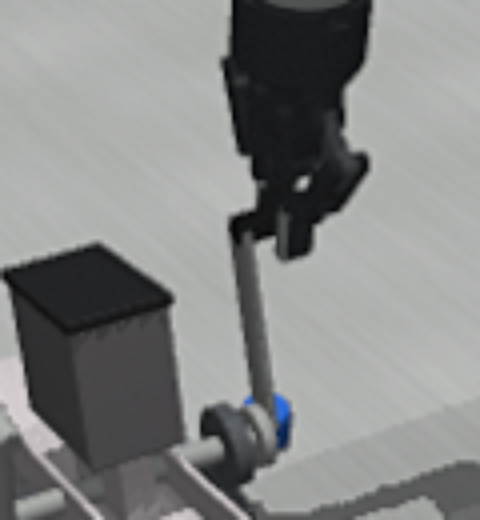

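```bash
cat > ctl.py <<'E'
import json,os,sys
from workcell import *
from h import *
from scipy.optimize import least_squares
R=.13; Y0=-.0504; Z0=R*np.cos(np.arcsin(Y0/R)); DT=1/120; ROW=1/12; TAU=.06
pof=lambda u: np.arcsin(np.clip((Y0+.03*u/.9875)/R,-.9,.9))      # u: ty units from the grip pose
def mj(x): x=np.clip(x,0,1); return 10*x**3-15*x**4+6*x**5
def ref(t,segs):
    def r(t):
        y=segs[0][2]
        for a,b,y0,y1,kind in segs:
            if t>=a: y=y0+(y1-y0)*(mj((t-a)/(b-a)) if kind=="m" else np.clip((t-a)/(b-a),0,1))
        return y
    e=.02; return r(t),(r(t+e)-r(t-e))/2/e,(r(t+e)-2*r(t)+r(t-e))/e/e
def acc(t,v,p,pd,s,pb): return (s*.33*t+.2*(p+pb-t)-.008*v+.01*(pd-v)-.001*np.tanh(v/.005))/(s*.096)
def pcurve(L,T0,T1):
    "lagged lean of the handle on a DT grid from T0 to T1"
    ts=[r[0] for r in L["rows"]]; ps=[r[1] for r in L["rows"]]
    g=np.arange(T0-.5,T1+DT,DT); c=np.interp(g,ts,ps); p=c.copy()
    for i in range(1,len(g)): p[i]=p[i-1]+(c[i]-p[i-1])*DT/TAU
    k=g>=T0-DT/2; return g[k],p[k]
def sim(x,g,p):
    t,v,s,pb=x; out=[]
    pd=np.gradient(p,DT)
    for i in range(len(g)):
        out.append((t,v)); a=acc(t,v,p[i],pd[i],s,pb); v+=a*DT; t+=v*DT
        if t<-.32: t,v=-.32,max(v,0)
        if t>.32: t,v=.32,min(v,0)
    return np.array(out)
def step(n,segs,w=1.6,win=2.5,dpmax=.09,cams=("scene","top"),pfix=None):
    L=json.load(open("log.json")) if os.path.exists("log.json") else dict(rows=[[0,float(pof(0))]],meas=[],u=0.,pend=None,x=[1.1,0.])
    now=observe()["clock"]
    if L["pend"]:
        t0,us=L["pend"]; print("advance rows",round((now-t0)/ROW,2),"planned",len(us))
        us=us[:int(round((now-t0)/ROW))]
        if us:
            L["rows"].append([t0,float(pof(L["u"]))])
            for i,u in enumerate(us): L["rows"].append([t0+(i+1)*ROW,float(pof(u))])
            L["u"]=us[-1]
    for c in cams:
        tc=observe()["clock"]; t,k=tilt(grab_frame(c))
        if t is not None and k>150: L["meas"].append([tc,float(t)]); print(c,round(tc,3),round(t,4),k)
    st=observe(); now=st["clock"]; ym=S(st["tool_pos"])[1]
    T0=max(L["meas"][0][0],now-win); m=[q for q in L["meas"] if q[0]>=T0-1e-6]
    T0=m[0][0]; g,p=pcurve(L,T0,now); mt=np.array([q[0] for q in m]); mv=np.array([q[1] for q in m])
    s0,b0=L["x"]
    f=lambda x: np.r_[(np.interp(mt,g,sim(x,g,p)[:,0])-mv)/.0015,(x[2]-1.1)/.12,(x[3]-0)/.025,(x[2]-s0)/.1,(x[3]-b0)/.02]
    ini=max(mv[0],-.32); v0=0 if len(mv)<3 else (mv[2]-mv[0])/max(mt[2]-mt[0],.05)
    best=min((least_squares(f,[ini,vv,s0,b0],x_scale=[.01,.05,.1,.02],diff_step=1e-4) for vv in (v0,0)),key=lambda r:r.cost)
    x=best.x; L["x"]=[float(x[2]),float(x[3])]; t,v=sim(x,g,p)[-1]
    print(f"now {now:.2f} t {t:.4f} v {v:.4f} s {x[2]:.3f} pb {x[3]:.4f} rms {np.sqrt(np.mean((f(x)[:len(mv)]*.0015)**2)):.4f} p {p[-1]:.3f} pmeas {np.arcsin(ym/R):.3f} F {np.round(st['force'],1)}")
    # roll the loop forward on the model
    pc=pof(L["u"]); pa=p[-1]; us=[]; s,pb=x[2],x[3]; pe=pc
    for i in range(n):
        tm=now+i*ROW+.1                              # aim ahead for the lag
        tr,vr,ar=ref(tm,segs); te,ve=t+.1*v,v
        ad=ar-2*w*(ve-vr)-w*w*(te-tr)
        pd=(s*.096*ad-(s*.33-.2)*te+.018*ve)/.2-pb
        if pfix is not None: pd=pfix
        pd=np.clip(pd,max(-.75,te-.95),min(.75,te+.95)); pe=np.clip(pd,pe-dpmax,pe+dpmax)
        u=round((R*np.sin(pe)-Y0)*.9875/.03*20)/20; us.append(float(u)); pn=float(pof(u))
        for k in range(10):
            c=pc+(pn-pc)*(k+1)/10; dp=(c-pa)/TAU; pa+=dp*DT
            v+=acc(t,v,pa,dp,s,pb)*DT; t+=v*DT
            if t<-.32: t,v=-.32,max(v,0)
            if t>.32: t,v=.32,min(v,0)
        pc=pn
    print(f"end of plan: t {t:.4f} v {v:.4f}, ref {np.round(ref(now+n*ROW,segs)[:2],3)} p {pc:.3f}")
    zc=lambda u:R*np.cos(pof(u))
    print([(round(.1593*(u-L["u"]),2),round(u-L["u"],2),round((zc(u)-zc(L["u"]))/.03,2)) for u in us])
    L["pend"]=[now,us]; json.dump(L,open("log.json","w"))
E
cat > segs.py <<'E'
TT=-.04
SEGS=[(4.4,7.9,-.32,TT,"m")]
E
python3 -c "
from ctl import *;from segs import *
step(10,SEGS)"
```

```text
scene 3.583 -0.3191 927
top 3.633 -0.3197 1651
now 3.68 t -0.3200 v 0.0000 s 1.100 pb 0.0000 rms 0.0002 p -0.398 pmeas -0.398 F [-0.3 -0.9  1.5]
end of plan: t -0.3198 v 0.0038, ref [-0.32   0.003] p 0.294
[(0.06, 0.35, np.float64(0.13)), (0.12, 0.75, np.float64(0.24)), (0.18, 1.1, np.float64(0.3)), (0.24, 1.5, np.float64(0.34)), (0.3, 1.9, np.float64(0.33)), (0.36, 2.25, np.float64(0.3)), (0.42, 2.65, np.float64(0.22)), (0.44, 2.75, np.float64(0.2)), (0.45, 2.8, np.float64(0.18)), (0.46, 2.9, np.float64(0.15))]
```

>>> {"name": "servo_tool", "arguments": {"plan": [{"tx": 0.06,"ty": 0.35,"tz": 0.13,"ax": 0,"ay": 0,"az": 0,"claw": 0.1},{"tx": 0.12,"ty": 0.75,"tz": 0.24,"ax": 0,"ay": 0,"az": 0,"claw": 0.1},{"tx": 0.18,"ty": 1.1,"tz": 0.3,"ax": 0,"ay": 0,"az": 0,"claw": 0.1},{"tx": 0.24,"ty": 1.5,"tz": 0.34,"ax": 0,"ay": 0,"az": 0,"claw": 0.1},{"tx": 0.3,"ty": 1.9,"tz": 0.33,"ax": 0,"ay": 0,"az": 0,"claw": 0.1},{"tx": 0.36,"ty": 2.25,"tz": 0.3,"ax": 0,"ay": 0,"az": 0,"claw": 0.1},{"tx": 0.42,"ty": 2.65,"tz": 0.22,"ax": 0,"ay": 0,"az": 0,"claw": 0.1},{"tx": 0.44,"ty": 2.75,"tz": 0.2,"ax": 0,"ay": 0,"az": 0,"claw": 0.1},{"tx": 0.45,"ty": 2.8,"tz": 0.18,"ax": 0,"ay": 0,"az": 0,"claw": 0.1},{"tx": 0.46,"ty": 2.9,"tz": 0.15,"ax": 0,"ay": 0,"az": 0,"claw": 0.1}]}}

```text
clock: 4.52
tool_pos: [0.4925, 0.0575, 0.2643]
ee_rot: [0.248, 3.131, -0.001]
force: [1.8, -2.9, 1.1]
opening: 0.0192
grasp_force: 20.8
```

```bash
python3 -c "
from ctl import *;from segs import *
step(8,SEGS)"
```

```text
advance rows 10.0 planned 10
scene 4.517 -0.3083 943
top 4.567 -0.3053 2010
now 4.62 t -0.2989 v 0.1153 s 0.891 pb 0.0140 rms 0.0006 p 0.292 pmeas 0.297 F [ 1.2 -2.6  2.8]
end of plan: t -0.2303 v 0.0677, ref [-0.29   0.085] p 0.115
[(-0.06, -0.35, np.float64(0.09)), (-0.12, -0.75, np.float64(0.16)), (-0.18, -1.15, np.float64(0.19)), (-0.21, -1.3, np.float64(0.19)), (-0.18, -1.1, np.float64(0.18)), (-0.15, -0.95, np.float64(0.18)), (-0.13, -0.8, np.float64(0.16)), (-0.12, -0.75, np.float64(0.16))]
```

```bash
sed -i 's/4.4,7.9/3.9,7.4/' segs.py
python3 - <<'E'
import json
L=json.load(open("log.json")); L["pend"]=None; json.dump(L,open("log.json","w"))
from ctl import *;from segs import *
step(6,SEGS)
E
```

```text
scene 4.617 -0.2998 960
top 4.667 -0.2955 2013
now 4.72 t -0.2863 v 0.1481 s 0.896 pb 0.0144 rms 0.0008 p 0.294 pmeas 0.295 F [ 0.5 -2.2  2.9]
end of plan: t -0.2072 v 0.1366, ref [-0.242  0.132] p 0.080
[(-0.06, -0.35, np.float64(0.09)), (-0.12, -0.75, np.float64(0.16)), (-0.17, -1.05, np.float64(0.18)), (-0.16, -1.0, np.float64(0.18)), (-0.15, -0.95, np.float64(0.18)), (-0.14, -0.9, np.float64(0.17))]
```

>>> {"name": "servo_tool", "arguments": {"plan": [{"tx": -0.06,"ty": -0.35,"tz": 0.09,"ax": 0,"ay": 0,"az": 0,"claw": 0.1},{"tx": -0.12,"ty": -0.75,"tz": 0.16,"ax": 0,"ay": 0,"az": 0,"claw": 0.1},{"tx": -0.17,"ty": -1.05,"tz": 0.18,"ax": 0,"ay": 0,"az": 0,"claw": 0.1},{"tx": -0.16,"ty": -1.0,"tz": 0.18,"ax": 0,"ay": 0,"az": 0,"claw": 0.1},{"tx": -0.15,"ty": -0.95,"tz": 0.18,"ax": 0,"ay": 0,"az": 0,"claw": 0.1},{"tx": -0.14,"ty": -0.9,"tz": 0.17,"ax": 0,"ay": 0,"az": 0,"claw": 0.1}]}}

```text
clock: 5.22
tool_pos: [0.4879, 0.0291, 0.2698]
ee_rot: [-0.25, -3.131, 0.003]
force: [-1.2, -2.3, 7.1]
opening: 0.0194
grasp_force: 21.3
```

```bash
sed -i 's/\.0015/.0008/g' ctl.py; python3 -c "
from ctl import *;from segs import *
step(6,SEGS)"
```

```text
advance rows 6.0 planned 6
scene 5.217 -0.2422 1060
top 5.267 -0.2409 2015
now 5.32 t -0.2370 v 0.0302 s 0.791 pb -0.0724 rms 0.0033 p 0.079 pmeas 0.077 F [-0.5 -1.5  4.7]
end of plan: t -0.1995 v 0.1382, ref [-0.155  0.147] p 0.198
[(0.06, 0.4, np.float64(-0.05)), (0.12, 0.75, np.float64(-0.13)), (0.16, 1.0, np.float64(-0.2)), (0.14, 0.85, np.float64(-0.16)), (0.1, 0.65, np.float64(-0.1)), (0.08, 0.5, np.float64(-0.07))]
```

Run:
```python
import ctl;from ctl import *
L=json.load(open("log.json"));M=np.array(L["meas"]);print(M)
def run(free0,names,x0,lo,hi):
    m=M[M[:,0]>(4.5 if free0 else 0)]
    def f(x):
        d=dict(zip(names,x)); ctl.TAU=d.get("tau",.06)
        g,p=pcurve(L,m[0,0],5.32); 
        dl=d.get("dl",0); p=np.interp(g-dl,g,p)
        t,v=(d["t0"],d["v0"]) if free0 else (-.32,0); out=[];pd=np.gradient(p,DT)
        I=.096*d.get("si",d.get("s",1));kg=.33*d.get("s",1);ks=d.get("ks",.2)
        for i in range(len(g)):
            out.append(t); a=(kg*t+ks*(p[i]+d["pb"]-t)-.008*v+.01*(pd[i]-v))/I; v+=a*DT;t+=v*DT
            if t<-.32: t,v=-.32,max(v,0)
        return (np.interp(m[:,0],g,out)-m[:,1])/.0008
    r=least_squares(f,x0,bounds=(lo,hi),diff_step=1e-4); print(dict(zip(names,np.round(r.x,4))),"rms",np.sqrt(np.mean(r.fun**2))*.0008,np.round(r.fun*.8,2))
run(0,["s","pb"],[1,0],[.6,-.1],[1.6,.1])
run(0,["s","pb","dl"],[1,0,.0],[.6,-.1,-.15],[1.6,.1,.15])
run(0,["s","pb","si"],[1,0,1],[.6,-.1,.5],[1.6,.1,2])
run(1,["t0","v0","s","pb"],[-.308,.05,1,0],[-.32,-.1,.6,-.1],[-.29,.3,1.6,.1])
run(1,["t0","v0","s","pb","si"],[-.308,.05,1,0,1],[-.32,-.1,.6,-.1,.6],[-.29,.3,1.6,.1,2])
```

```text
[[ 3.5833     -0.3191056 ]
 [ 3.6333     -0.31968331]
 [ 4.5167     -0.30828643]
 [ 4.5667     -0.30528143]
 [ 4.6167     -0.29979018]
 [ 4.6667     -0.29549329]
 [ 5.2167     -0.24217499]
 [ 5.2667     -0.24086232]]
{'s': np.float64(0.7513), 'pb': np.float64(-0.1)} rms 0.003159116438087243 [-0.89 -0.32 -4.26 -3.78 -5.01 -4.26  0.97  1.55]
{'s': np.float64(0.8744), 'pb': np.float64(-0.0329), 'dl': np.float64(-0.0669)} rms 0.0005623730375516561 [-0.89 -0.32 -0.74  0.29 -0.45  0.7  -0.42  0.35]
{'s': np.float64(0.7891), 'pb': np.float64(-0.1), 'si': np.float64(0.5)} rms 0.0024460373311465397 [-0.89 -0.32 -4.   -3.07 -3.67 -2.11  1.89 -0.17]
{'t0': np.float64(-0.3085), 'v0': np.float64(0.068), 's': np.float64(0.8137), 'pb': np.float64(-0.0844)} rms 0.00033652991100357197 [-0.19  0.56 -0.54  0.17  0.01 -0.  ]
{'t0': np.float64(-0.3085), 'v0': np.float64(0.068), 's': np.float64(0.7796), 'pb': np.float64(-0.1), 'si': np.float64(0.826)} rms 0.0003363767744552238 [-0.19  0.56 -0.54  0.17  0.   -0.  ]
```

```bash
sed -i 's/TAU=.06/TAU=.01/; s/tm=now+i\*ROW+.1 /tm=now+i*ROW+.04 /; s/te,ve=t+.1\*v,v/te,ve=t+.04*v,v/' ctl.py
python3 - <<'E'
import json
L=json.load(open("log.json")); L["pend"]=None; L["x"]=[.9,-.02]; json.dump(L,open("log.json","w"))
from ctl import *;from segs import *
step(6,SEGS)
E
```

```text
scene 5.317 -0.2378 1057
top 5.367 -0.237 2024
now 5.42 t -0.2358 v 0.0157 s 0.877 pb -0.0290 rms 0.0008 p 0.080 pmeas 0.077 F [-0.1 -2.4  5.2]
end of plan: t -0.1957 v 0.1393, ref [-0.141  0.143] p 0.198
[(0.06, 0.4, np.float64(-0.05)), (0.12, 0.75, np.float64(-0.13)), (0.16, 1.0, np.float64(-0.2)), (0.13, 0.8, np.float64(-0.14)), (0.1, 0.65, np.float64(-0.1)), (0.08, 0.5, np.float64(-0.07))]
```

>>> {"name": "servo_tool", "arguments": {"plan": [{"tx": 0.06,"ty": 0.4,"tz": -0.03,"ax": 0,"ay": 0,"az": 0,"claw": 0.1},{"tx": 0.12,"ty": 0.75,"tz": -0.1,"ax": 0,"ay": 0,"az": 0,"claw": 0.1},{"tx": 0.16,"ty": 1.0,"tz": -0.17,"ax": 0,"ay": 0,"az": 0,"claw": 0.1},{"tx": 0.13,"ty": 0.8,"tz": -0.11,"ax": 0,"ay": 0,"az": 0,"claw": 0.1},{"tx": 0.1,"ty": 0.65,"tz": -0.07,"ax": 0,"ay": 0,"az": 0,"claw": 0.1},{"tx": 0.08,"ty": 0.5,"tz": -0.04,"ax": 0,"ay": 0,"az": 0,"claw": 0.1}]}}

```text
clock: 5.92
tool_pos: [0.4905, 0.0462, 0.2683]
ee_rot: [-0.248, -3.132, -0.004]
force: [1.3, 0.3, 1.0]
opening: 0.0192
grasp_force: 20.4
```

```bash
sed -i 's/3.9,7.4/4.2,7.7/' segs.py; python3 -c "
from ctl import *;from segs import *
step(7,SEGS)"
```

```text
advance rows 6.0 planned 6
scene 5.917 -0.1943 1145
top 5.967 -0.1881 2048
now 6.02 t -0.1786 v 0.1592 s 0.887 pb -0.0237 rms 0.0008 p 0.198 pmeas 0.195 F [-0.   0.9  4. ]
end of plan: t -0.0985 v 0.1122, ref [-0.091  0.111] p 0.045
[(-0.06, -0.4, np.float64(0.06)), (-0.07, -0.45, np.float64(0.07)), (-0.08, -0.5, np.float64(0.07)), (-0.09, -0.55, np.float64(0.07)), (-0.09, -0.55, np.float64(0.07)), (-0.1, -0.6, np.float64(0.08)), (-0.1, -0.65, np.float64(0.08))]
```

>>> {"name": "servo_tool", "arguments": {"plan": [{"tx": -0.06,"ty": -0.4,"tz": 0.07,"ax": 0,"ay": 0,"az": 0,"claw": 0.1},{"tx": -0.07,"ty": -0.45,"tz": 0.08,"ax": 0,"ay": 0,"az": 0,"claw": 0.1},{"tx": -0.08,"ty": -0.5,"tz": 0.08,"ax": 0,"ay": 0,"az": 0,"claw": 0.1},{"tx": -0.09,"ty": -0.55,"tz": 0.08,"ax": 0,"ay": 0,"az": 0,"claw": 0.1},{"tx": -0.09,"ty": -0.55,"tz": 0.08,"ax": 0,"ay": 0,"az": 0,"claw": 0.1},{"tx": -0.1,"ty": -0.6,"tz": 0.09,"ax": 0,"ay": 0,"az": 0,"claw": 0.1},{"tx": -0.1,"ty": -0.65,"tz": 0.09,"ax": 0,"ay": 0,"az": 0,"claw": 0.1}]}}

```text
clock: 6.6
tool_pos: [0.4874, 0.0259, 0.2709]
ee_rot: [-0.248, -3.131, -0.0]
force: [-0.5, 3.2, 3.4]
opening: 0.0195
grasp_force: 20.6
```

```bash
python3 -c "
from ctl import *;from segs import *
step(8,SEGS)"
```

```text
advance rows 7.0 planned 7
scene 6.6 -0.09 1288
top 6.65 -0.0844 2041
now 6.70 t -0.0774 v 0.1341 s 0.949 pb 0.0042 rms 0.0007 p 0.045 pmeas 0.044 F [-0.1  2.2  2.8]
end of plan: t -0.0363 v 0.0099, ref [-0.042  0.018] p -0.025
[(-0.06, -0.4, np.float64(-0.0)), (-0.08, -0.5, np.float64(-0.01)), (-0.07, -0.45, np.float64(-0.0)), (-0.06, -0.4, np.float64(-0.0)), (-0.06, -0.4, np.float64(-0.0)), (-0.06, -0.4, np.float64(-0.0)), (-0.06, -0.35, np.float64(0.0)), (-0.05, -0.3, np.float64(0.0))]
```

>>> {"name": "servo_tool", "arguments": {"plan": [{"tx": -0.06,"ty": -0.4,"tz": 0.01,"ax": 0,"ay": 0,"az": 0,"claw": 0.1},{"tx": -0.08,"ty": -0.5,"tz": 0.01,"ax": 0,"ay": 0,"az": 0,"claw": 0.1},{"tx": -0.07,"ty": -0.45,"tz": 0.01,"ax": 0,"ay": 0,"az": 0,"claw": 0.1},{"tx": -0.06,"ty": -0.4,"tz": 0.01,"ax": 0,"ay": 0,"az": 0,"claw": 0.1},{"tx": -0.06,"ty": -0.4,"tz": 0.01,"ax": 0,"ay": 0,"az": 0,"claw": 0.1},{"tx": -0.06,"ty": -0.4,"tz": 0.01,"ax": 0,"ay": 0,"az": 0,"claw": 0.1},{"tx": -0.06,"ty": -0.35,"tz": 0.01,"ax": 0,"ay": 0,"az": 0,"claw": 0.1},{"tx": -0.05,"ty": -0.3,"tz": 0.01,"ax": 0,"ay": 0,"az": 0,"claw": 0.1}]}}

```text
clock: 7.37
tool_pos: [0.4858, 0.0162, 0.2712]
ee_rot: [-0.248, -3.131, 0.003]
force: [-1.8, -2.6, 4.5]
opening: 0.019
grasp_force: 20.7
```

```bash
python3 -c "
from ctl import *;from segs import *
step(6,SEGS)"
```

```text
advance rows 8.0 planned 8
scene 7.367 -0.0296 1367
top 7.417 -0.0298 1970
now 7.47 t -0.0285 v 0.0111 s 0.950 pb 0.0072 rms 0.0006 p -0.025 pmeas -0.027 F [-0.4 -1.7  3.5]
end of plan: t -0.0299 v -0.0042, ref [-0.04  0.  ] p 0.010
[(-0.01, -0.05, np.float64(-0.0)), (0.0, 0.0, np.float64(0.0)), (0.02, 0.1, np.float64(0.0)), (0.02, 0.1, np.float64(0.0)), (0.02, 0.15, np.float64(0.0)), (0.02, 0.15, np.float64(0.0))]
```

>>> {"name": "servo_tool", "arguments": {"plan": [{"tx": -0.01,"ty": -0.05,"tz": 0.02,"ax": 0,"ay": 0,"az": 0,"claw": 0.1},{"tx": 0,"ty": 0,"tz": 0.02,"ax": 0,"ay": 0,"az": 0,"claw": 0.1},{"tx": 0.02,"ty": 0.1,"tz": 0.02,"ax": 0,"ay": 0,"az": 0,"claw": 0.1},{"tx": 0.02,"ty": 0.1,"tz": 0.02,"ax": 0,"ay": 0,"az": 0,"claw": 0.1},{"tx": 0.02,"ty": 0.15,"tz": 0.02,"ax": 0,"ay": 0,"az": 0,"claw": 0.1},{"tx": 0.02,"ty": 0.15,"tz": 0.02,"ax": 0,"ay": 0,"az": 0,"claw": 0.1}]}}

```text
clock: 7.97
tool_pos: [0.4867, 0.0216, 0.2717]
ee_rot: [0.248, 3.132, 0.0]
force: [-0.6, -1.3, 0.4]
opening: 0.0192
grasp_force: 20.2
```

```bash
sed -i 's/t,k=tilt(grab_frame(c))/fr=grab_frame(c); cv2.imwrite(f"pics\/last_{c}.png",fr["frame"]); t,k=tilt(fr)/' ctl.py; python3 -c "
from ctl import *;from segs import *
step(8,SEGS)
a=cv2.imread('pics/last_scene.png');b=cv2.imread('pics/last_top.png')
z=lambda i,y,x:cv2.resize(i[y:y+100,x:x+80],None,fx=5,fy=5)
cv2.imwrite('pics/hold1.png',np.hstack([z(a,125,220),z(b,110,300)]))"
```

```text
advance rows 6.0 planned 6
scene 7.967 -0.029 1368
top 8.017 -0.0305 2005
now 8.07 t -0.0301 v -0.0032 s 0.955 pb 0.0075 rms 0.0006 p 0.010 pmeas 0.011 F [-0.5 -0.8  0.3]
end of plan: t -0.0323 v -0.0021, ref [-0.04  0.  ] p 0.010
[(-0.01, -0.05, np.float64(0.0)), (0.0, 0.0, np.float64(0.0)), (0.0, 0.0, np.float64(0.0)), (0.0, 0.0, np.float64(0.0)), (0.0, 0.0, np.float64(0.0)), (0.0, 0.0, np.float64(0.0)), (0.0, 0.0, np.float64(0.0)), (0.0, 0.0, np.float64(0.0))]
```

View pics/hold1.png

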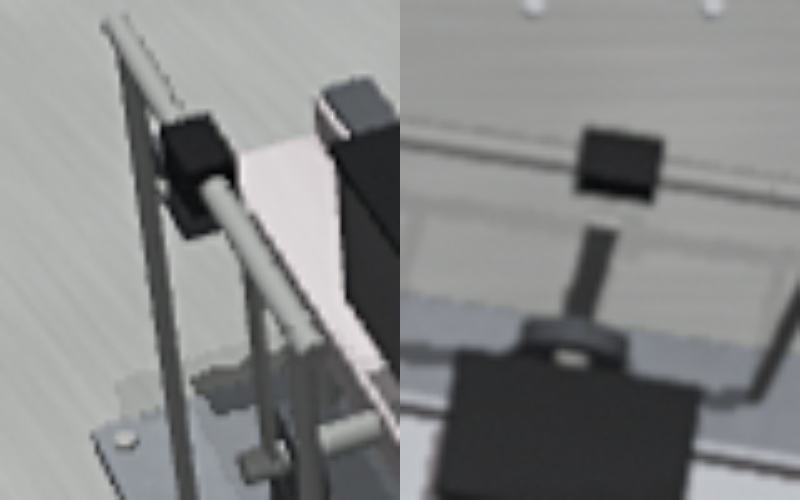

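>>> {"name": "servo_tool", "arguments": {"plan": [{"tx": -0.01,"ty": -0.05,"tz": 0,"ax": 0,"ay": 0,"az": 0,"claw": 0.1},{"tx": 0,"ty": 0,"tz": 0,"ax": 0,"ay": 0,"az": 0,"claw": 0.1},{"tx": 0,"ty": 0,"tz": 0,"ax": 0,"ay": 0,"az": 0,"claw": 0.1},{"tx": 0,"ty": 0,"tz": 0,"ax": 0,"ay": 0,"az": 0,"claw": 0.1},{"tx": 0,"ty": 0,"tz": 0,"ax": 0,"ay": 0,"az": 0,"claw": 0.1},{"tx": 0,"ty": 0,"tz": 0,"ax": 0,"ay": 0,"az": 0,"claw": 0.1},{"tx": 0,"ty": 0,"tz": 0,"ax": 0,"ay": 0,"az": 0,"claw": 0.1},{"tx": 0,"ty": 0,"tz": 0,"ax": 0,"ay": 0,"az": 0,"claw": 0.1}]}}

```text
clock: 8.73
tool_pos: [0.4867, 0.0213, 0.2717]
ee_rot: [0.249, 3.132, 0.0]
force: [0.4, -2.1, -1.6]
opening: 0.019
grasp_force: 20.2
```

```bash
python3 -c "
from ctl import *;from segs import *
step(9,SEGS)
f=dict(np.load('top0.npz'))
print('tip',S(ray(f,(340.6,153.6),.31)),'clip',S(ray(f,(343.5,142.8),.343)))"
```

```text
advance rows 8.0 planned 8
scene 8.733 -0.03 1367
top 8.783 -0.0309 2014
now 8.83 t -0.0306 v -0.0000 s 0.953 pb 0.0087 rms 0.0006 p 0.010 pmeas 0.010 F [ 0.3 -0.5 -1.2]
end of plan: t -0.0328 v -0.0017, ref [-0.04  0.  ] p 0.010
[(-0.01, -0.05, np.float64(0.0)), (-0.01, -0.05, np.float64(0.0)), (-0.01, -0.05, np.float64(0.0)), (0.0, 0.0, np.float64(0.0)), (0.0, 0.0, np.float64(0.0)), (0.0, 0.0, np.float64(0.0)), (0.0, 0.0, np.float64(0.0)), (0.0, 0.0, np.float64(0.0)), (0.0, 0.0, np.float64(0.0))]
tip [[ 0.08879702 -0.00483199  0.31      ]] clip [[ 0.10121109 -0.007044    0.343     ]]
```

>>> {"name": "servo_tool", "arguments": {"plan": [{"tx": -0.01,"ty": -0.05,"tz": 0,"ax": 0,"ay": 0,"az": 0,"claw": 0.1},{"tx": -0.01,"ty": -0.05,"tz": 0,"ax": 0,"ay": 0,"az": 0,"claw": 0.1},{"tx": -0.01,"ty": -0.05,"tz": 0,"ax": 0,"ay": 0,"az": 0,"claw": 0.1},{"tx": 0,"ty": 0,"tz": 0,"ax": 0,"ay": 0,"az": 0,"claw": 0.1},{"tx": 0,"ty": 0,"tz": 0,"ax": 0,"ay": 0,"az": 0,"claw": 0.1},{"tx": 0,"ty": 0,"tz": 0,"ax": 0,"ay": 0,"az": 0,"claw": 0.1},{"tx": 0,"ty": 0,"tz": 0,"ax": 0,"ay": 0,"az": 0,"claw": 0.1},{"tx": 0,"ty": 0,"tz": 0,"ax": 0,"ay": 0,"az": 0,"claw": 0.1},{"tx": 0,"ty": 0,"tz": 0,"ax": 0,"ay": 0,"az": 0,"claw": 0.1}]}}

```text
clock: 9.58
tool_pos: [0.4866, 0.0212, 0.2717]
ee_rot: [0.249, 3.132, -0.0]
force: [1.4, -2.3, -1.7]
opening: 0.0195
grasp_force: 20.1
```

```bash
python3 -c "
from ctl import *;from segs import *
step(12,SEGS)"
```

```text
advance rows 9.0 planned 9
scene 9.583 -0.0307 1361
top 9.633 -0.0314 1998
now 9.68 t -0.0311 v 0.0006 s 1.008 pb 0.0131 rms 0.0005 p 0.010 pmeas 0.009 F [ 1.5 -2.3 -1.7]
end of plan: t -0.0339 v -0.0015, ref [-0.04  0.  ] p 0.010
[(-0.01, -0.05, np.float64(0.0)), (-0.01, -0.05, np.float64(0.0)), (-0.01, -0.05, np.float64(0.0)), (-0.01, -0.05, np.float64(0.0)), (0.0, 0.0, np.float64(0.0)), (0.0, 0.0, np.float64(0.0)), (-0.01, -0.05, np.float64(0.0)), (0.0, 0.0, np.float64(0.0)), (0.0, 0.0, np.float64(0.0)), (0.0, 0.0, np.float64(0.0)), (0.0, 0.0, np.float64(0.0)), (0.0, 0.0, np.float64(0.0))]
```

>>> {"name": "servo_tool", "arguments": {"plan": [{"tx": -0.01,"ty": -0.05,"tz": 0,"ax": 0,"ay": 0,"az": 0,"claw": 0.1},{"tx": -0.01,"ty": -0.05,"tz": 0,"ax": 0,"ay": 0,"az": 0,"claw": 0.1},{"tx": -0.01,"ty": -0.05,"tz": 0,"ax": 0,"ay": 0,"az": 0,"claw": 0.1},{"tx": -0.01,"ty": -0.05,"tz": 0,"ax": 0,"ay": 0,"az": 0,"claw": 0.1},{"tx": 0,"ty": 0,"tz": 0,"ax": 0,"ay": 0,"az": 0,"claw": 0.1},{"tx": 0,"ty": 0,"tz": 0,"ax": 0,"ay": 0,"az": 0,"claw": 0.1},{"tx": -0.01,"ty": -0.05,"tz": 0,"ax": 0,"ay": 0,"az": 0,"claw": 0.1},{"tx": 0,"ty": 0,"tz": 0,"ax": 0,"ay": 0,"az": 0,"claw": 0.1},{"tx": 0,"ty": 0,"tz": 0,"ax": 0,"ay": 0,"az": 0,"claw": 0.1},{"tx": 0,"ty": 0,"tz": 0,"ax": 0,"ay": 0,"az": 0,"claw": 0.1},{"tx": 0,"ty": 0,"tz": 0,"ax": 0,"ay": 0,"az": 0,"claw": 0.1},{"tx": 0,"ty": 0,"tz": 0,"ax": 0,"ay": 0,"az": 0,"claw": 0.1}]}}

```text
clock: 10.68
tool_pos: [0.4866, 0.0212, 0.2717]
ee_rot: [-0.249, -3.132, 0.0]
force: [2.3, -1.4, -2.2]
opening: 0.0191
grasp_force: 20.0
```

```bash
python3 -c "
from ctl import *;from segs import *
step(12,SEGS)"
```

```text
advance rows 12.0 planned 12
scene 10.683 -0.0339 1371
top 10.733 -0.0348 1998
now 10.78 t -0.0345 v -0.0019 s 1.039 pb 0.0143 rms 0.0004 p 0.010 pmeas 0.009 F [ 1.9 -3.2 -2.2]
end of plan: t -0.0360 v -0.0015, ref [-0.04  0.  ] p 0.010
[(0.0, 0.0, np.float64(0.0)), (0.0, 0.0, np.float64(0.0)), (0.0, 0.0, np.float64(0.0)), (0.0, 0.0, np.float64(0.0)), (0.0, 0.0, np.float64(0.0)), (0.0, 0.0, np.float64(0.0)), (0.0, 0.0, np.float64(0.0)), (0.0, 0.0, np.float64(0.0)), (0.0, 0.0, np.float64(0.0)), (0.0, 0.0, np.float64(0.0)), (0.0, 0.0, np.float64(0.0)), (0.0, 0.0, np.float64(0.0))]
```

>>> {"name": "servo_tool", "arguments": {"plan": [{"tx": 0,"ty": 0,"tz": 0,"ax": 0,"ay": 0,"az": 0,"claw": 0.1},{"tx": 0,"ty": 0,"tz": 0,"ax": 0,"ay": 0,"az": 0,"claw": 0.1},{"tx": 0,"ty": 0,"tz": 0,"ax": 0,"ay": 0,"az": 0,"claw": 0.1},{"tx": 0,"ty": 0,"tz": 0,"ax": 0,"ay": 0,"az": 0,"claw": 0.1},{"tx": 0,"ty": 0,"tz": 0,"ax": 0,"ay": 0,"az": 0,"claw": 0.1},{"tx": 0,"ty": 0,"tz": 0,"ax": 0,"ay": 0,"az": 0,"claw": 0.1},{"tx": 0,"ty": 0,"tz": 0,"ax": 0,"ay": 0,"az": 0,"claw": 0.1},{"tx": 0,"ty": 0,"tz": 0,"ax": 0,"ay": 0,"az": 0,"claw": 0.1},{"tx": 0,"ty": 0,"tz": 0,"ax": 0,"ay": 0,"az": 0,"claw": 0.1},{"tx": 0,"ty": 0,"tz": 0,"ax": 0,"ay": 0,"az": 0,"claw": 0.1},{"tx": 0,"ty": 0,"tz": 0,"ax": 0,"ay": 0,"az": 0,"claw": 0.1},{"tx": 0,"ty": 0,"tz": 0,"ax": 0,"ay": 0,"az": 0,"claw": 0.1}]}}

```text
clock: 11.78
tool_pos: [0.4866, 0.0213, 0.2718]
ee_rot: [0.249, 3.132, -0.0]
force: [2.0, -2.2, -3.4]
opening: 0.0191
grasp_force: 20.0
```

```bash
python3 -c "
from ctl import *;from segs import *
step(12,SEGS)"
```

```text
advance rows 12.0 planned 12
scene 11.783 -0.0353 1359
top 11.833 -0.0363 2004
now 11.88 t -0.0360 v -0.0014 s 1.056 pb 0.0154 rms 0.0004 p 0.010 pmeas 0.010 F [ 2.  -2.  -2.5]
end of plan: t -0.0377 v -0.0023, ref [-0.04  0.  ] p 0.010
[(0.0, 0.0, np.float64(0.0)), (0.0, 0.0, np.float64(0.0)), (0.0, 0.0, np.float64(0.0)), (0.0, 0.0, np.float64(0.0)), (0.0, 0.0, np.float64(0.0)), (0.0, 0.0, np.float64(0.0)), (0.0, 0.0, np.float64(0.0)), (0.0, 0.0, np.float64(0.0)), (0.0, 0.0, np.float64(0.0)), (0.0, 0.0, np.float64(0.0)), (0.0, 0.0, np.float64(0.0)), (0.0, 0.0, np.float64(0.0))]
```

>>> {"name": "servo_tool", "arguments": {"plan": [{"tx": 0,"ty": 0,"tz": 0,"ax": 0,"ay": 0,"az": 0,"claw": 0.1},{"tx": 0,"ty": 0,"tz": 0,"ax": 0,"ay": 0,"az": 0,"claw": 0.1},{"tx": 0,"ty": 0,"tz": 0,"ax": 0,"ay": 0,"az": 0,"claw": 0.1},{"tx": 0,"ty": 0,"tz": 0,"ax": 0,"ay": 0,"az": 0,"claw": 0.1},{"tx": 0,"ty": 0,"tz": 0,"ax": 0,"ay": 0,"az": 0,"claw": 0.1},{"tx": 0,"ty": 0,"tz": 0,"ax": 0,"ay": 0,"az": 0,"claw": 0.1},{"tx": 0,"ty": 0,"tz": 0,"ax": 0,"ay": 0,"az": 0,"claw": 0.1},{"tx": 0,"ty": 0,"tz": 0,"ax": 0,"ay": 0,"az": 0,"claw": 0.1},{"tx": 0,"ty": 0,"tz": 0,"ax": 0,"ay": 0,"az": 0,"claw": 0.1},{"tx": 0,"ty": 0,"tz": 0,"ax": 0,"ay": 0,"az": 0,"claw": 0.1},{"tx": 0,"ty": 0,"tz": 0,"ax": 0,"ay": 0,"az": 0,"claw": 0.1},{"tx": 0,"ty": 0,"tz": 0,"ax": 0,"ay": 0,"az": 0,"claw": 0.1}]}}

```text
clock: 12.88
tool_pos: [0.4866, 0.0213, 0.2717]
ee_rot: [-0.249, -3.132, -0.0]
force: [2.0, -1.8, -3.1]
opening: 0.0192
grasp_force: 20.0
```

```bash
python3 -c "
from ctl import *;from segs import *
step(14,SEGS)"
```

```text
advance rows 12.0 planned 12
scene 12.883 -0.0354 1363
top 12.933 -0.0361 2020
now 12.98 t -0.0358 v 0.0001 s 1.062 pb 0.0176 rms 0.0004 p 0.010 pmeas 0.010 F [ 2.  -1.9 -3.8]
end of plan: t -0.0367 v -0.0004, ref [-0.04  0.  ] p 0.010
[(-0.01, -0.05, np.float64(0.0)), (0.0, 0.0, np.float64(0.0)), (0.0, 0.0, np.float64(0.0)), (0.0, 0.0, np.float64(0.0)), (0.0, 0.0, np.float64(0.0)), (0.0, 0.0, np.float64(0.0)), (0.0, 0.0, np.float64(0.0)), (0.0, 0.0, np.float64(0.0)), (0.0, 0.0, np.float64(0.0)), (0.0, 0.0, np.float64(0.0)), (0.0, 0.0, np.float64(0.0)), (0.0, 0.0, np.float64(0.0)), (0.0, 0.0, np.float64(0.0)), (0.0, 0.0, np.float64(0.0))]
```

>>> {"name": "servo_tool", "arguments": {"plan": [{"tx": 0,"ty": 0,"tz": 0,"ax": 0,"ay": 0,"az": 0,"claw": 0.1},{"tx": 0,"ty": 0,"tz": 0,"ax": 0,"ay": 0,"az": 0,"claw": 0.1},{"tx": 0,"ty": 0,"tz": 0,"ax": 0,"ay": 0,"az": 0,"claw": 0.1},{"tx": 0,"ty": 0,"tz": 0,"ax": 0,"ay": 0,"az": 0,"claw": 0.1},{"tx": 0,"ty": 0,"tz": 0,"ax": 0,"ay": 0,"az": 0,"claw": 0.1},{"tx": 0,"ty": 0,"tz": 0,"ax": 0,"ay": 0,"az": 0,"claw": 0.1},{"tx": 0,"ty": 0,"tz": 0,"ax": 0,"ay": 0,"az": 0,"claw": 0.1},{"tx": 0,"ty": 0,"tz": 0,"ax": 0,"ay": 0,"az": 0,"claw": 0.1},{"tx": 0,"ty": 0,"tz": 0,"ax": 0,"ay": 0,"az": 0,"claw": 0.1},{"tx": 0,"ty": 0,"tz": 0,"ax": 0,"ay": 0,"az": 0,"claw": 0.1},{"tx": 0,"ty": 0,"tz": 0,"ax": 0,"ay": 0,"az": 0,"claw": 0.1},{"tx": 0,"ty": 0,"tz": 0,"ax": 0,"ay": 0,"az": 0,"claw": 0.1}]}}

```text
clock: 13.98
tool_pos: [0.4866, 0.0213, 0.2718]
ee_rot: [-0.249, -3.132, 0.0]
force: [3.3, -1.3, -3.2]
opening: 0.0194
grasp_force: 19.9
```

```bash
cat > segs.py <<'E'
SEGS=[(14.1,18.6,-.036,.29,"m"),(18.4,20.4,.289,.34,"l")]
E
python3 - <<'E'
import json
L=json.load(open("log.json")); L["pend"][1]=[L["u"]]*12; L["x"]=[.97,.01]; json.dump(L,open("log.json","w"))
from ctl import *;from segs import *
step(8,SEGS)
E
```

```text
advance rows 12.0 planned 12
scene 13.983 -0.0352 1355
top 14.033 -0.037 2012
now 14.08 t -0.0361 v -0.0004 s 1.012 pb 0.0141 rms 0.0006 p 0.010 pmeas 0.010 F [ 3.  -1.8 -3.4]
end of plan: t -0.0284 v 0.0338, ref [-0.028  0.033] p 0.056
[(0.0, 0.0, np.float64(0.0)), (0.01, 0.05, np.float64(-0.0)), (0.02, 0.1, np.float64(-0.0)), (0.02, 0.1, np.float64(-0.0)), (0.02, 0.15, np.float64(-0.0)), (0.02, 0.15, np.float64(-0.0)), (0.03, 0.2, np.float64(-0.01)), (0.03, 0.2, np.float64(-0.01))]
```

>>> {"name": "servo_tool", "arguments": {"plan": [{"tx": 0,"ty": 0,"tz": 0,"ax": 0,"ay": 0,"az": 0,"claw": 0.1},{"tx": 0.01,"ty": 0.05,"tz": -0.01,"ax": 0,"ay": 0,"az": 0,"claw": 0.1},{"tx": 0.02,"ty": 0.1,"tz": -0.01,"ax": 0,"ay": 0,"az": 0,"claw": 0.1},{"tx": 0.02,"ty": 0.1,"tz": -0.02,"ax": 0,"ay": 0,"az": 0,"claw": 0.1},{"tx": 0.02,"ty": 0.15,"tz": -0.02,"ax": 0,"ay": 0,"az": 0,"claw": 0.1},{"tx": 0.02,"ty": 0.15,"tz": -0.02,"ax": 0,"ay": 0,"az": 0,"claw": 0.1},{"tx": 0.03,"ty": 0.2,"tz": -0.03,"ax": 0,"ay": 0,"az": 0,"claw": 0.1},{"tx": 0.03,"ty": 0.2,"tz": -0.03,"ax": 0,"ay": 0,"az": 0,"claw": 0.1}]}}

```text
clock: 14.75
tool_pos: [0.4876, 0.0277, 0.2715]
ee_rot: [0.249, 3.131, 0.001]
force: [-0.5, 0.1, 3.1]
opening: 0.0192
grasp_force: 20.5
```

```bash
python3 -c "
from ctl import *;from segs import *
step(8,SEGS)"
```

```text
advance rows 8.0 planned 8
scene 14.75 -0.0281 1362
top 14.8 -0.0276 2065
now 14.85 t -0.0247 v 0.0420 s 1.040 pb 0.0158 rms 0.0007 p 0.056 pmeas 0.059 F [-1.8 -1.7  3.8]
end of plan: t 0.0242 v 0.1010, ref [0.024 0.101] p 0.021
[(0.0, 0.0, np.float64(0.0)), (0.0, 0.0, np.float64(0.0)), (0.0, 0.0, np.float64(0.0)), (-0.01, -0.05, np.float64(0.0)), (-0.01, -0.05, np.float64(0.0)), (-0.02, -0.1, np.float64(0.0)), (-0.02, -0.1, np.float64(0.0)), (-0.02, -0.15, np.float64(0.01))]
```

>>> {"name": "servo_tool", "arguments": {"plan": [{"tx": 0,"ty": 0,"tz": 0.01,"ax": 0,"ay": 0,"az": 0,"claw": 0.1},{"tx": 0,"ty": 0,"tz": 0.01,"ax": 0,"ay": 0,"az": 0,"claw": 0.1},{"tx": 0,"ty": 0,"tz": 0.02,"ax": 0,"ay": 0,"az": 0,"claw": 0.1},{"tx": -0.01,"ty": -0.05,"tz": 0.02,"ax": 0,"ay": 0,"az": 0,"claw": 0.1},{"tx": -0.01,"ty": -0.05,"tz": 0.02,"ax": 0,"ay": 0,"az": 0,"claw": 0.1},{"tx": -0.02,"ty": -0.1,"tz": 0.02,"ax": 0,"ay": 0,"az": 0,"claw": 0.1},{"tx": -0.02,"ty": -0.1,"tz": 0.02,"ax": 0,"ay": 0,"az": 0,"claw": 0.1},{"tx": -0.02,"ty": -0.15,"tz": 0.02,"ax": 0,"ay": 0,"az": 0,"claw": 0.1}]}}

```text
clock: 15.52
tool_pos: [0.487, 0.0236, 0.2717]
ee_rot: [0.249, 3.132, 0.003]
force: [-0.5, 1.7, 4.8]
opening: 0.0191
grasp_force: 20.6
```

```bash
python3 -c "
from ctl import *;from segs import *
step(8,SEGS)"
```

```text
advance rows 8.0 planned 8
scene 15.517 0.0244 1426
top 15.567 0.0284 2019
now 15.62 t 0.0353 v 0.1110 s 1.046 pb 0.0167 rms 0.0007 p 0.021 pmeas 0.026 F [-1.3  2.4  4.3]
end of plan: t 0.1186 v 0.1325, ref [0.118 0.136] p -0.084
[(-0.02, -0.1, np.float64(0.0)), (-0.02, -0.15, np.float64(0.0)), (-0.02, -0.15, np.float64(0.0)), (-0.04, -0.25, np.float64(-0.0)), (-0.04, -0.25, np.float64(-0.0)), (-0.05, -0.3, np.float64(-0.0)), (-0.06, -0.35, np.float64(-0.01)), (-0.07, -0.45, np.float64(-0.01))]
```

Model tracks well.

>>> {"name": "servo_tool", "arguments": {"plan": [{"tx": -0.02,"ty": -0.1,"tz": 0.01,"ax": 0,"ay": 0,"az": 0,"claw": 0.1},{"tx": -0.02,"ty": -0.15,"tz": 0.02,"ax": 0,"ay": 0,"az": 0,"claw": 0.1},{"tx": -0.02,"ty": -0.15,"tz": 0.02,"ax": 0,"ay": 0,"az": 0,"claw": 0.1},{"tx": -0.04,"ty": -0.25,"tz": 0.02,"ax": 0,"ay": 0,"az": 0,"claw": 0.1},{"tx": -0.04,"ty": -0.25,"tz": 0.02,"ax": 0,"ay": 0,"az": 0,"claw": 0.1},{"tx": -0.05,"ty": -0.3,"tz": 0.02,"ax": 0,"ay": 0,"az": 0,"claw": 0.1},{"tx": -0.06,"ty": -0.35,"tz": 0.01,"ax": 0,"ay": 0,"az": 0,"claw": 0.1},{"tx": -0.07,"ty": -0.45,"tz": 0.01,"ax": 0,"ay": 0,"az": 0,"claw": 0.1}]}}

```text
clock: 16.28
tool_pos: [0.4847, 0.0092, 0.2716]
ee_rot: [-0.248, -3.132, 0.0]
force: [0.8, 2.5, 1.8]
opening: 0.019
grasp_force: 20.3
```

```bash
python3 -c "
from ctl import *;from segs import *
step(8,SEGS)"
```

```text
advance rows 8.0 planned 8
scene 16.283 0.1117 1531
top 16.333 0.1152 1954
now 16.38 t 0.1217 v 0.1091 s 0.983 pb 0.0118 rms 0.0008 p -0.084 pmeas -0.088 F [0.1 1.9 4.2]
end of plan: t 0.2020 v 0.1127, ref [0.216 0.111] p -0.143
[(0.04, 0.25, np.float64(0.01)), (0.02, 0.1, np.float64(0.01)), (0.01, 0.05, np.float64(0.0)), (0.0, 0.0, np.float64(0.0)), (-0.02, -0.1, np.float64(-0.01)), (-0.02, -0.15, np.float64(-0.02)), (-0.03, -0.2, np.float64(-0.02)), (-0.04, -0.25, np.float64(-0.03))]
```

>>> {"name": "servo_tool", "arguments": {"plan": [{"tx": 0.04,"ty": 0.25,"tz": 0.02,"ax": 0,"ay": 0,"az": 0,"claw": 0.1},{"tx": 0.02,"ty": 0.1,"tz": 0.02,"ax": 0,"ay": 0,"az": 0,"claw": 0.1},{"tx": 0.01,"ty": 0.05,"tz": 0.01,"ax": 0,"ay": 0,"az": 0,"claw": 0.1},{"tx": 0,"ty": 0,"tz": 0.01,"ax": 0,"ay": 0,"az": 0,"claw": 0.1},{"tx": -0.02,"ty": -0.1,"tz": 0,"ax": 0,"ay": 0,"az": 0,"claw": 0.1},{"tx": -0.02,"ty": -0.15,"tz": -0.01,"ax": 0,"ay": 0,"az": 0,"claw": 0.1},{"tx": -0.03,"ty": -0.2,"tz": -0.01,"ax": 0,"ay": 0,"az": 0,"claw": 0.1},{"tx": -0.04,"ty": -0.25,"tz": -0.02,"ax": 0,"ay": 0,"az": 0,"claw": 0.1}]}}

```text
clock: 17.05
tool_pos: [0.4835, 0.0017, 0.2711]
ee_rot: [-0.249, -3.132, -0.001]
force: [0.0, 2.5, 3.1]
opening: 0.0193
grasp_force: 20.3
```

```bash
python3 -c "
from ctl import *;from segs import *
step(6,SEGS)"
```

```text
advance rows 8.0 planned 8
scene 17.05 0.1989 1658
top 17.1 0.2017 1921
now 17.15 t 0.2076 v 0.0964 s 0.959 pb 0.0124 rms 0.0009 p -0.143 pmeas -0.145 F [-0.5  2.   0.9]
end of plan: t 0.2501 v 0.0660, ref [0.268 0.06 ] p -0.190
[(0.01, 0.05, np.float64(0.01)), (0.0, 0.0, np.float64(0.0)), (-0.01, -0.05, np.float64(-0.01)), (-0.02, -0.1, np.float64(-0.02)), (-0.02, -0.15, np.float64(-0.02)), (-0.03, -0.2, np.float64(-0.03))]
```

>>> {"name": "servo_tool", "arguments": {"plan": [{"tx": 0.01,"ty": 0.05,"tz": 0.01,"ax": 0,"ay": 0,"az": 0,"claw": 0.1},{"tx": 0,"ty": 0,"tz": 0,"ax": 0,"ay": 0,"az": 0,"claw": 0.1},{"tx": -0.01,"ty": -0.05,"tz": -0.01,"ax": 0,"ay": 0,"az": 0,"claw": 0.1},{"tx": -0.02,"ty": -0.1,"tz": -0.02,"ax": 0,"ay": 0,"az": 0,"claw": 0.1},{"tx": -0.02,"ty": -0.15,"tz": -0.02,"ax": 0,"ay": 0,"az": 0,"claw": 0.1},{"tx": -0.03,"ty": -0.2,"tz": -0.03,"ax": 0,"ay": 0,"az": 0,"claw": 0.1}]}}

```text
clock: 17.65
tool_pos: [0.4826, -0.0042, 0.2703]
ee_rot: [-0.249, -3.132, -0.001]
force: [-0.5, 1.5, 3.0]
opening: 0.0193
grasp_force: 20.3
```

```bash
python3 -c "
from ctl import *;from segs import *
step(6,SEGS)"
```

```text
advance rows 6.0 planned 6
scene 17.65 0.2511 1741
top 17.7 0.2525 1898
now 17.75 t 0.2563 v 0.0572 s 0.957 pb 0.0129 rms 0.0009 p -0.190 pmeas -0.192 F [-0.9  2.   0.7]
end of plan: t 0.2741 v 0.0190, ref [0.289 0.011] p -0.190
[(0.0, 0.0, np.float64(0.0)), (-0.01, -0.05, np.float64(-0.01)), (-0.01, -0.05, np.float64(-0.01)), (0.0, 0.0, np.float64(0.0)), (0.0, 0.0, np.float64(0.0)), (0.0, 0.0, np.float64(0.0))]
```

>>> {"name": "servo_tool", "arguments": {"plan": [{"tx": 0,"ty": 0,"tz": 0,"ax": 0,"ay": 0,"az": 0,"claw": 0.1},{"tx": -0.01,"ty": -0.05,"tz": -0.01,"ax": 0,"ay": 0,"az": 0,"claw": 0.1},{"tx": -0.01,"ty": -0.05,"tz": -0.01,"ax": 0,"ay": 0,"az": 0,"claw": 0.1},{"tx": 0,"ty": 0,"tz": 0,"ax": 0,"ay": 0,"az": 0,"claw": 0.1},{"tx": 0,"ty": 0,"tz": 0,"ax": 0,"ay": 0,"az": 0,"claw": 0.1},{"tx": 0,"ty": 0,"tz": 0,"ax": 0,"ay": 0,"az": 0,"claw": 0.1}]}}

```text
clock: 18.25
tool_pos: [0.4826, -0.0044, 0.2702]
ee_rot: [-0.248, -3.131, 0.001]
force: [-0.7, 0.7, 2.0]
opening: 0.0191
grasp_force: 20.2
```

```bash
python3 -c "
from ctl import *;from segs import *
step(7,SEGS)"
```

```text
advance rows 6.0 planned 6
scene 18.25 0.2757 1775
top 18.3 0.2746 1894
now 18.35 t 0.2765 v 0.0146 s 0.963 pb 0.0108 rms 0.0010 p -0.190 pmeas -0.191 F [-0.5  1.2  2.5]
end of plan: t 0.2834 v 0.0294, ref [0.303 0.026] p -0.155
[(-0.06, -0.35, np.float64(-0.08)), (0.0, 0.0, np.float64(0.0)), (0.06, 0.35, np.float64(0.05)), (0.05, 0.3, np.float64(0.05)), (0.04, 0.25, np.float64(0.04)), (0.03, 0.2, np.float64(0.03)), (0.02, 0.15, np.float64(0.03))]
```

>>> {"name": "servo_tool", "arguments": {"plan": [{"tx": 0.01,"ty": 0.05,"tz": 0.01,"ax": 0,"ay": 0,"az": 0,"claw": 0.1},{"tx": 0.02,"ty": 0.15,"tz": 0.03,"ax": 0,"ay": 0,"az": 0,"claw": 0.1},{"tx": 0.02,"ty": 0.15,"tz": 0.03,"ax": 0,"ay": 0,"az": 0,"claw": 0.1},{"tx": 0.02,"ty": 0.15,"tz": 0.03,"ax": 0,"ay": 0,"az": 0,"claw": 0.1},{"tx": 0.02,"ty": 0.1,"tz": 0.02,"ax": 0,"ay": 0,"az": 0,"claw": 0.1},{"tx": 0.02,"ty": 0.1,"tz": 0.02,"ax": 0,"ay": 0,"az": 0,"claw": 0.1},{"tx": 0.02,"ty": 0.1,"tz": 0.02,"ax": 0,"ay": 0,"az": 0,"claw": 0.1}]}}

```text
clock: 18.93
tool_pos: [0.4831, -0.0013, 0.2708]
ee_rot: [-0.249, -3.131, 0.0]
force: [-2.0, -0.4, 1.6]
opening: 0.0193
grasp_force: 20.2
```

```bash
cat > segs.py <<'E'
SEGS=[(17,21,.240,.36,"l")]   # steady creep 0.03 rad/s onto the stop: 0.30 at 19.0
E
python3 - <<'E'
import json
L=json.load(open("log.json")); L["pend"][1]=[L["u"]+d for d in (.05,.15,.15,.15,.1,.1,.1)]; json.dump(L,open("log.json","w"))
from ctl import *;from segs import *
step(8,SEGS)
E
```

```text
advance rows 7.0 planned 7
scene 18.933 0.2849 1785
top 18.983 0.2837 1888
now 19.03 t 0.2857 v 0.0178 s 0.966 pb 0.0073 rms 0.0011 p -0.166 pmeas -0.166 F [-1.4 -1.2  1.6]
end of plan: t 0.3063 v 0.0357, ref [0.321 0.03 ] p -0.178
[(0.02, 0.1, np.float64(0.02)), (0.02, 0.1, np.float64(0.02)), (0.01, 0.05, np.float64(0.01)), (0.0, 0.0, np.float64(0.0)), (0.0, 0.0, np.float64(0.0)), (0.0, 0.0, np.float64(0.0)), (-0.01, -0.05, np.float64(-0.01)), (-0.01, -0.05, np.float64(-0.01))]
```

>>> {"name": "servo_tool", "arguments": {"plan": [{"tx": 0.02,"ty": 0.1,"tz": 0.02,"ax": 0,"ay": 0,"az": 0,"claw": 0.1},{"tx": 0.02,"ty": 0.1,"tz": 0.02,"ax": 0,"ay": 0,"az": 0,"claw": 0.1},{"tx": 0.01,"ty": 0.05,"tz": 0.01,"ax": 0,"ay": 0,"az": 0,"claw": 0.1},{"tx": 0,"ty": 0,"tz": 0,"ax": 0,"ay": 0,"az": 0,"claw": 0.1},{"tx": 0,"ty": 0,"tz": 0,"ax": 0,"ay": 0,"az": 0,"claw": 0.1},{"tx": 0,"ty": 0,"tz": 0,"ax": 0,"ay": 0,"az": 0,"claw": 0.1},{"tx": -0.01,"ty": -0.05,"tz": -0.01,"ax": 0,"ay": 0,"az": 0,"claw": 0.1},{"tx": -0.01,"ty": -0.05,"tz": -0.01,"ax": 0,"ay": 0,"az": 0,"claw": 0.1}]}}

```text
clock: 19.7
tool_pos: [0.483, -0.0022, 0.2709]
ee_rot: [0.249, 3.132, 0.003]
force: [-3.1, 2.8, 5.7]
opening: 0.0192
grasp_force: 20.4
```

```bash
python3 -c "
from ctl import *;from segs import *
step(8,SEGS)"
```

```text
advance rows 8.0 planned 8
scene 19.7 0.3063 1828
top 19.75 0.3066 1891
now 19.80 t 0.3092 v 0.0347 s 0.976 pb 0.0017 rms 0.0009 p -0.178 pmeas -0.173 F [-3.3  1.5  4. ]
end of plan: t 0.3200 v 0.0000, ref [0.344 0.03 ] p -0.119
[(0.0, 0.0, np.float64(0.0)), (0.0, 0.0, np.float64(0.0)), (-0.01, -0.05, np.float64(-0.01)), (-0.01, -0.05, np.float64(-0.01)), (0.03, 0.2, np.float64(0.03)), (0.03, 0.2, np.float64(0.03)), (0.03, 0.2, np.float64(0.03)), (0.04, 0.25, np.float64(0.04))]
```

>>> {"name": "servo_tool", "arguments": {"plan": [{"tx": 0,"ty": 0,"tz": 0,"ax": 0,"ay": 0,"az": 0,"claw": 0.1},{"tx": 0,"ty": 0,"tz": 0,"ax": 0,"ay": 0,"az": 0,"claw": 0.1},{"tx": -0.01,"ty": -0.05,"tz": -0.01,"ax": 0,"ay": 0,"az": 0,"claw": 0.1},{"tx": -0.01,"ty": -0.05,"tz": -0.01,"ax": 0,"ay": 0,"az": 0,"claw": 0.1},{"tx": 0,"ty": 0,"tz": 0,"ax": 0,"ay": 0,"az": 0,"claw": 0.1},{"tx": 0,"ty": 0,"tz": 0,"ax": 0,"ay": 0,"az": 0,"claw": 0.1},{"tx": 0,"ty": 0,"tz": 0,"ax": 0,"ay": 0,"az": 0,"claw": 0.1},{"tx": 0.01,"ty": 0.05,"tz": 0.01,"ax": 0,"ay": 0,"az": 0,"claw": 0.1}]}}

```text
clock: 20.47
tool_pos: [0.4831, -0.0014, 0.2709]
ee_rot: [-0.249, -3.131, 0.001]
force: [-4.0, 0.7, 3.9]
opening: 0.0191
grasp_force: 20.4
```

Run:
```python
import json
L=json.load(open("log.json")); L["pend"][1]=[L["u"]+d for d in (0,0,-.05,-.05,0,0,0,.05)]; json.dump(L,open("log.json","w"))
from ctl import *;from segs import *
step(20,SEGS,dpmax=.03,pfix=.42)
```

```text
advance rows 8.0 planned 8
scene 20.467 0.3211 1852
top 20.517 0.319 1895
now 20.57 t 0.3200 v 0.0000 s 0.986 pb -0.0021 rms 0.0009 p -0.166 pmeas -0.167 F [-3.9  1.3  5.2]
end of plan: t 0.3200 v 0.0000, ref [0.36 0.  ] p 0.419
[(0.02, 0.15, np.float64(0.02)), (0.04, 0.25, np.float64(0.03)), (0.06, 0.4, np.float64(0.05)), (0.08, 0.5, np.float64(0.05)), (0.1, 0.65, np.float64(0.06)), (0.12, 0.75, np.float64(0.06)), (0.14, 0.9, np.float64(0.06)), (0.16, 1.0, np.float64(0.05)), (0.18, 1.15, np.float64(0.04)), (0.21, 1.3, np.float64(0.02)), (0.22, 1.4, np.float64(0.0)), (0.25, 1.55, np.float64(-0.02)), (0.26, 1.65, np.float64(-0.05)), (0.29, 1.8, np.float64(-0.08)), (0.3, 1.9, np.float64(-0.11)), (0.33, 2.05, np.float64(-0.16)), (0.34, 2.15, np.float64(-0.19)), (0.36, 2.25, np.float64(-0.23)), (0.38, 2.4, np.float64(-0.29)), (0.39, 2.45, np.float64(-0.31))]
```

>>> {"name": "servo_tool", "arguments": {"plan": [{"tx": 0.02,"ty": 0.15,"tz": 0.02,"ax": 0,"ay": 0,"az": 0,"claw": 0.1},{"tx": 0.04,"ty": 0.25,"tz": 0.03,"ax": 0,"ay": 0,"az": 0,"claw": 0.1},{"tx": 0.06,"ty": 0.4,"tz": 0.05,"ax": 0,"ay": 0,"az": 0,"claw": 0.1},{"tx": 0.08,"ty": 0.5,"tz": 0.05,"ax": 0,"ay": 0,"az": 0,"claw": 0.1},{"tx": 0.1,"ty": 0.65,"tz": 0.06,"ax": 0,"ay": 0,"az": 0,"claw": 0.1},{"tx": 0.12,"ty": 0.75,"tz": 0.06,"ax": 0,"ay": 0,"az": 0,"claw": 0.1},{"tx": 0.14,"ty": 0.9,"tz": 0.06,"ax": 0,"ay": 0,"az": 0,"claw": 0.1},{"tx": 0.16,"ty": 1.0,"tz": 0.05,"ax": 0,"ay": 0,"az": 0,"claw": 0.1},{"tx": 0.18,"ty": 1.15,"tz": 0.04,"ax": 0,"ay": 0,"az": 0,"claw": 0.1},{"tx": 0.21,"ty": 1.3,"tz": 0.02,"ax": 0,"ay": 0,"az": 0,"claw": 0.1},{"tx": 0.22,"ty": 1.4,"tz": 0.01,"ax": 0,"ay": 0,"az": 0,"claw": 0.1},{"tx": 0.25,"ty": 1.55,"tz": -0.02,"ax": 0,"ay": 0,"az": 0,"claw": 0.1},{"tx": 0.26,"ty": 1.65,"tz": -0.05,"ax": 0,"ay": 0,"az": 0,"claw": 0.1},{"tx": 0.29,"ty": 1.8,"tz": -0.08,"ax": 0,"ay": 0,"az": 0,"claw": 0.1},{"tx": 0.3,"ty": 1.9,"tz": -0.11,"ax": 0,"ay": 0,"az": 0,"claw": 0.1},{"tx": 0.33,"ty": 2.05,"tz": -0.16,"ax": 0,"ay": 0,"az": 0,"claw": 0.1},{"tx": 0.34,"ty": 2.15,"tz": -0.19,"ax": 0,"ay": 0,"az": 0,"claw": 0.1},{"tx": 0.36,"ty": 2.25,"tz": -0.23,"ax": 0,"ay": 0,"az": 0,"claw": 0.1},{"tx": 0.38,"ty": 2.4,"tz": -0.29,"ax": 0,"ay": 0,"az": 0,"claw": 0.1},{"tx": 0.39,"ty": 2.45,"tz": -0.31,"ax": 0,"ay": 0,"az": 0,"claw": 0.1}]}}

```text
clock: 22.23
tool_pos: [0.4953, 0.0729, 0.2614]
ee_rot: [0.248, 3.131, 0.001]
force: [-1.5, -0.8, 2.1]
opening: 0.0192
grasp_force: 19.8
```

```bash
python3 -c "
from workcell import *;from h import *
g=grab_frame('scene');s=observe();print(tilt(g),s['clock'],S(s['tool_pos']),s['force'],s['grasp_force'])"
```

```text
(np.float64(0.3212297967001306), 1845) 22.2833 [-0.13182866  0.05365872  0.26139802] [-1.01305466 -1.96975644  2.37477294] 19.823696315288544
```

>>> {"name": "servo_tool", "arguments": {"plan": [{"tx": 0,"ty": 0,"tz": 0,"ax": 0,"ay": 0,"az": 0,"claw": 0.3},{"tx": 0,"ty": 0,"tz": 0,"ax": 0,"ay": 0,"az": 0,"claw": 0.4},{"tx": 0,"ty": 0,"tz": 0,"ax": 0,"ay": 0,"az": 0,"claw": 0.6},{"tx": 0,"ty": 0,"tz": 0,"ax": 0,"ay": 0,"az": 0,"claw": 0.8},{"tx": 0,"ty": 0,"tz": 0,"ax": 0,"ay": 0,"az": 0,"claw": 1},{"tx": 0,"ty": 0,"tz": 0,"ax": 0,"ay": 0,"az": 0,"claw": 1},{"tx": 0,"ty": 0,"tz": 0,"ax": 0,"ay": 0,"az": 0,"claw": 1},{"tx": 0,"ty": 0,"tz": 0,"ax": 0,"ay": 0,"az": 0,"claw": 1},{"tx": 0,"ty": 0,"tz": 0,"ax": 0,"ay": 0,"az": 0,"claw": 1}]}}

```text
clock: 23.03
tool_pos: [0.495, 0.0723, 0.2616]
ee_rot: [0.249, 3.132, 0.0]
force: [0.3, 1.0, 0.6]
opening: 0.0851
grasp_force: 0.0
```

```bash
python3 -c "
from workcell import *;from h import *
g=grab_frame('scene');s=observe();print(tilt(g),s['clock'],S(s['tool_pos']),s['force'],s['grasp_force'],s['opening'])
cv2.imwrite('pics/r1.png',cv2.resize(g['frame'][85:215,280:400],None,fx=4,fy=4))"
```

```text
(np.float64(0.32133245856054965), 1841) 23.0833 [-0.13195134  0.0529994   0.2615736 ] [ 1.26722352  0.15394543 -0.12350266] 0.0 0.0853554174993065
```

View pics/r1.png

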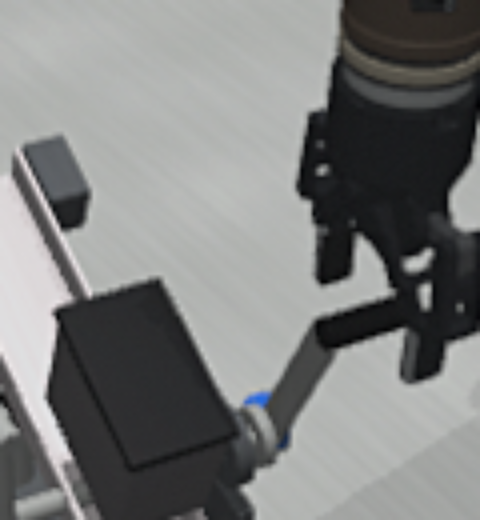

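The picture shows the bar (around 360,325) free between the open fingers, with the chute on the bin-side stop. Next I go straight up.

>>> {"name": "servo_tool", "arguments": {"plan": [{"tx": 0,"ty": 0,"tz": 0.2,"ax": 0,"ay": 0,"az": 0,"claw": 1},{"tx": 0,"ty": 0,"tz": 0.6,"ax": 0,"ay": 0,"az": 0,"claw": 1},{"tx": 0,"ty": 0,"tz": 1.1,"ax": 0,"ay": 0,"az": 0,"claw": 1},{"tx": 0,"ty": 0,"tz": 1.7,"ax": 0,"ay": 0,"az": 0,"claw": 1},{"tx": 0,"ty": 0,"tz": 2.3,"ax": 0,"ay": 0,"az": 0,"claw": 1},{"tx": 0,"ty": 0,"tz": 2.8,"ax": 0,"ay": 0,"az": 0,"claw": 1},{"tx": 0,"ty": 0,"tz": 3.2,"ax": 0,"ay": 0,"az": 0,"claw": 1},{"tx": 0,"ty": 0,"tz": 3.4,"ax": 0,"ay": 0,"az": 0,"claw": 1},{"tx": 0,"ty": 0,"tz": 3.5,"ax": 0,"ay": 0,"az": 0,"claw": 1},{"tx": 0,"ty": 0,"tz": 3.5,"ax": 0,"ay": 0,"az": 0,"claw": 1},{"tx": 0,"ty": 0,"tz": 3.5,"ax": 0,"ay": 0,"az": 0,"claw": 1},{"tx": 0,"ty": 0,"tz": 3.5,"ax": 0,"ay": 0,"az": 0,"claw": 1}]}}

```text
clock: 24.08
tool_pos: [0.4944, 0.0722, 0.3654]
ee_rot: [-0.249, -3.129, 0.001]
force: [-0.6, 0.1, 0.8]
opening: 0.0854
grasp_force: 0.0
```

```bash
python3 -c "
from workcell import *;from h import *
g=grab_frame('scene');f=grab_frame('top');s=observe();print(tilt(g),tilt(f),s['clock'],s['tool_pos'],s['force'],s['grasp_force'])
b=np.load('top0.npz')['frame'];d=cv2.absdiff(f['frame'],b).max(2)
for n,(u,v) in dict(cap=(372,301),mic=(243,275),grom=(426,269),clip=(343,143)).items(): print(n,np.median(d[v-9:v+10,u-10:u+11]))
print(hand_in())"
```

```text
(np.float64(0.3211006679321247), 1840) (np.float64(0.31755320953882715), 1214) 24.1833 [0.49451357 0.07224554 0.36545686] [-0.6122889   0.42862591 -0.7374402 ] 0.0
cap 8.0
mic 59.0
grom 4.0
clip 5.0
the job is handed in; nothing more can be done
None
```

I handed the job in at 24.2 s: the chute's pointer stayed 2–4 mm from the clip's centre for about 6.7 s, then the chute came down at about 0.035 rad/s onto the bin-side stop (tilt 0.32 rad) and I let go of the handle; the clip, cap and grommet look unmoved, but the mic's patch of the top picture changed and I did not check why (the arm or its shadow now lies that way).

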